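# Clear the repair bench: tip the heat sinks into their bin, line up the parts jars

## Task

Clear up the repair bench. Lift the sorting tray by its handle, tip all its heat sinks into the grey bin and set the empty tray back down flat on the bench; and stand every parts jar on the low shelf, upright, in one straight unbroken row centred on the strip of tape, side by side with less than a finger's width (20 mm) between neighbours. A heat sink that misses the bin must be put in too, and leave the solder spool and the multimeter where they are.

Things in the scene. Friction and masses are not known exactly. Their poses are not given: they have to be found in the camera images.
- shelf: Low bench shelf, fixed: a plywood board 420 mm long (its y) and 180 mm deep (its x) on dark steel legs, board top 40 mm above the bench. A black strip of tape 18 mm wide runs along the middle of the board from end to end. No lip or wall on any side. Origin: on the bench under the board's centre.
- shelf_mid (a point): Point on top of the shelf board at its centre, on the tape; x across the shelf (away from the robot), y along the tape, z up.
- tray: Black plastic sorting tray 150 mm (its x) by 110 mm (its y): floor 4 mm thick, walls 25 mm high on three sides, the -x side fully open (the mouth, no lip). A flat bail handle bridges its middle. Weighs about 0.25 kg empty. Origin: underside centre; z up. The heat sinks on it start to slide out of the mouth when the tray is tipped mouth-down by somewhere between 25 and 37 degrees.
- tray_handle (a point): Centre of the tray's handle bar, 100 mm above the tray's underside: a flat bar 12 mm thick (tray x), 24 mm tall, 120 mm long (tray y), held by an upright 18 mm wide at each end just outside the side walls. Under the bar 84 mm is free above the tray floor.
- tray_mouth (a point): Middle of the floor's edge at the tray's open end (tray x = -75 mm, 4 mm above the underside).
- bin: Grey open-topped salvage bin, screwed to the bench: 170 mm (its x) by 150 mm (its y) outside, 70 mm high, walls and floor 4 mm. Origin: underside centre.
- jar0: Closed parts jar, white with a black lid: straight cylinder 60 mm in diameter, 85 mm high, about 0.15 kg, most of it in the lowest third; standing upright on the bench between tray and bin at the start. Four or five of jar0 to jar4 are present. Origin: underside centre, z up.
- jar1: Closed parts jar, white with a black lid: straight cylinder 60 mm in diameter, 85 mm high, about 0.15 kg, most of it in the lowest third; standing upright on the bench between tray and bin at the start. Four or five of jar0 to jar4 are present. Origin: underside centre, z up.
- jar2: Closed parts jar, white with a black lid: straight cylinder 60 mm in diameter, 85 mm high, about 0.15 kg, most of it in the lowest third; standing upright on the bench between tray and bin at the start. Four or five of jar0 to jar4 are present. Origin: underside centre, z up.
- jar3: Closed parts jar, white with a black lid: straight cylinder 60 mm in diameter, 85 mm high, about 0.15 kg, most of it in the lowest third; standing upright on the bench between tray and bin at the start. Four or five of jar0 to jar4 are present. Origin: underside centre, z up.
- jar4: Closed parts jar, white with a black lid: straight cylinder 60 mm in diameter, 85 mm high, about 0.15 kg, most of it in the lowest third; standing upright on the bench between tray and bin at the start. Four or five of jar0 to jar4 are present. Origin: underside centre, z up.
- sink0: Finned aluminium heat sink 32 x 32 x 22 mm, 40 g, lying on the tray at the start. Four to six of sink0 to sink5 are present. Origin: its centre; z is the 22 mm direction.
- sink1: Finned aluminium heat sink 32 x 32 x 22 mm, 40 g, lying on the tray at the start. Four to six of sink0 to sink5 are present. Origin: its centre; z is the 22 mm direction.
- sink2: Finned aluminium heat sink 32 x 32 x 22 mm, 40 g, lying on the tray at the start. Four to six of sink0 to sink5 are present. Origin: its centre; z is the 22 mm direction.
- sink3: Finned aluminium heat sink 32 x 32 x 22 mm, 40 g, lying on the tray at the start. Four to six of sink0 to sink5 are present. Origin: its centre; z is the 22 mm direction.
- sink4: Finned aluminium heat sink 32 x 32 x 22 mm, 40 g, lying on the tray at the start. Four to six of sink0 to sink5 are present. Origin: its centre; z is the 22 mm direction.
- sink5: Finned aluminium heat sink 32 x 32 x 22 mm, 40 g, lying on the tray at the start. Four to six of sink0 to sink5 are present. Origin: its centre; z is the 22 mm direction.
- spool: Bystander: green flanged solder spool 70 mm in diameter, 52 mm high, standing on the bench at the left. Origin: underside centre.
- meter: Bystander: black multimeter 160 x 85 x 43 mm lying on the bench at the right. Origin: underside centre.
Things that resemble listed ones, but are neither listed nor needed, are in the scene too. Leave any pink or red look-alike of the jar1 alone. What is shaped like the jar4 but purple is not meant.

How it is judged:
By the outcome, as a careful person would: the job done as asked, in the order asked, and still so for the second after the job is handed in, with the robot touching nothing.
Of sink0, sink1, sink2, sink3, sink4, sink5 only 4 to 6 are there at a start; the rules pass over those that are not, and their reading is None.
Of jar0, jar1, jar2, jar3, jar4 only 4 to 5 are there at a start; the rules pass over those that are not, and their reading is None.
At some moment in a run one of jar0, jar1, jar2, jar3, jar4 may be knocked a few centimetres aside while the robot is not near it.
It also fails if it takes over 210 s, if anything falls off the work surface, if the arm or the gripper's body presses on something with over 40 N, if the wrist force passes 120 N, or if a joint passes its speed limit or range.

## Robot

A 6-joint arm with a two-finger parallel gripper is mounted at the origin on the work surface. World frame = base frame: x ahead of the robot, y to its left, z up, the work surface at z = 0. Lengths are in m, angles in degrees, forces in N, time in s.
With the tool pointing down it reaches from about 0.3 to 0.75 m from the base axis. Payload 8.5 kg.
Tool frame: the origin (TCP) lies midway between the tips of the shut fingers; the grasp point (between the pads) lies behind it (grasp_offset is the z of the grasp point in the tool frame, in m); z points along the fingers, y is the direction in which the jaws open and shut (so a half turn about z gives the same grasp; the last joint's range is limited). The gripper opens to 85 mm and grips with 20 to 120 N. Pads are 22 mm wide; open, the fingers measure 114 mm over their backs; the gripper's body (76 mm by 85 mm) begins 54 mm behind the grasp point. The pads swing forward as they close: fully open they stand 13 mm farther back than shut.
Start: joints at [53.268, 21.807, 74.336, -0, 83.858, -12.336], TCP at [0.227, 0.501, 0.196] pointing down, gripper open.
Joint ranges: [-178.18, 178.18], [-50.72, 133.34], [12.68, 142.11], [-81.47, 261.47], [9.98, 163.14], [-165.26, 165.26]. Speed limits (degrees/s): [136.94, 136.94, 180, 180, 180, 180].

## Interface

Orientations are given as a 3x3 rotation matrix whose columns are the frame's x, y, z axes.
In Python, from rig import * gives the robot as it stands.
- The arm moves only by the shell command python3 -m pendant 'ROWS' [FORCE]. ROWS is JSON, one flat list of numbers, 7 for each row, row after row: the finger opening in mm, from 0 to 85.4, then the shift along the tool's x, y, z in units of 50 mm (1.0 is 50 mm), then the turn, a rotation vector about the tool's x, y, z in units of 8 degrees (1.0 is 8 degrees). In form: [hand, dx, dy, dz, wx, wy, wz, hand, dx, dy, dz, wx, wy, wz, ...]. A call has 1 to 12 rows; each row shifts and turns the commanded pose from where the row before left it, along the tool's axes as they then stand; what a row does not reach is not made up. A row lasts 1/10 s, in which the tool goes at most 50 mm and 8.59 degrees, less where a joint would pass 70% of its speed; a pose out of reach is approached as far as the arm can. A call is refused whole if a number of a shift passes 1 or a number of a turn 1, either way. A call with a gripper value outside its range is refused whole. The fingers move at their own pace and stop on an object; FORCE is the grip in N (left out, the last holds). Time passes only in rows, so rows that do not move let the fingers close. It gives the time, the measured TCP pose, the force and the opening at its end, in the units of the state.
- observe(): the state, without advancing time (a new reading comes with each control period).
- get_image(name): name is "scene" or "top" or "wrist"; returns a dict with "frame" (384x512x3 uint8, red, green, blue), "depth" (384x512 float32, m along the optical axis (not along the pixel's ray), 0 where there is no reading), "K" (3x3 intrinsics, pixels), "k1" (the pictures are not rectified: a ray, as slopes to the right and down, at radius r is drawn at 1 + k1 r^2 times it, then the intrinsics apply), "rvec" (rotation vector, rad) and "tvec" (3), from world to camera coordinates, as OpenCV has them. Camera axes: x right, y down, z forward; pixel columns grow to the right and rows downward; lengths in m; the calibration is good to about 2 mm. A picture is of the moment at which its call begins.
- close_job(): hands the job in, once; it reports no verdict.
The state is a dict: "time_s": time; "q": joint angles; "qvel": joint speeds; "joint_efforts": joint torques, N m; "position": TCP position; "tool_rot": TCP orientation; "ft_force": force on the tool from outside, world axes, zero at the start; "wrist_torque": the same for the moment, N m; "grip_width": finger opening in m.
Only numpy, scipy, OpenCV 4.12 (cv2) and the standard library are available. Lean on these libraries where they do the work, as an engineer would, in place of code of your own. Each camera call takes 0.05 s, during which the arm holds its last target.

## Working session

There is one attempt and no reset: what is moved stays moved. The work goes in short steps, Python scripts to look and compute and a shell command to move; the robot and the scene stay as the last step left them, time stands still between calls to the robot, and variables do not carry over. Pictures are saved under pics/ and viewed, and the job is handed in when it is done.

```bash
ls; mkdir -p pics; cat > h.py <<'E'
import numpy as np, cv2
from rig import *
def grab(n,fn=None):
    im=get_image(n)
    if fn: cv2.imwrite('pics/'+fn,cv2.cvtColor(im['frame'],cv2.COLOR_RGB2BGR))
    return im
def ray(im,u,v):
    K=np.array(im['K']);k1=im['k1']
    d=np.array([(u-K[0,2])/K[0,0],(v-K[1,2])/K[1,1]])
    s=d.copy()
    for _ in range(20): s=d/(1+k1*(s@s))
    R=cv2.Rodrigues(np.array(im['rvec'],float))[0];t=np.array(im['tvec'],float).ravel()
    return -R.T@t, R.T@np.array([s[0],s[1],1.]), s
def onz(im,u,v,z):
    c,d,_=ray(im,u,v); return c+d*(z-c[2])/d[2]
def dep(im,u,v):
    c,d,_=ray(im,u,v); return c+d*im['depth'][int(round(v)),int(round(u))]
def cloud(im):
    h,w=im['depth'].shape
    uu,vv=np.meshgrid(np.arange(w),np.arange(h))
    K=np.array(im['K']);k1=im['k1']
    dx=(uu-K[0,2])/K[0,0];dy=(vv-K[1,2])/K[1,1];sx,sy=dx.copy(),dy.copy()
    for _ in range(20):
        f=1+k1*(sx**2+sy**2);sx=dx/f;sy=dy/f
    R=cv2.Rodrigues(np.array(im['rvec'],float))[0];t=np.array(im['tvec'],float).ravel()
    P=np.stack([sx,sy,np.ones_like(sx)],-1)*im['depth'][...,None]
    return (P-t)@R
E
python3 - <<'E'
from h import *
o=observe();print({k:np.round(v,3) if not isinstance(v,dict) else v for k,v in o.items()})
for n in('scene','top','wrist'):
    im=grab(n,n+'0.png');print(n,np.round(im['K'],1).tolist(),im['k1'],np.round(ray(im,256,192)[0],3),np.round(ray(im,256,192)[1],3))
try: print(grasp_offset)
except Exception as e: print(e)
E
```

```text
pics
{'time_s': np.float64(0.0), 'q': array([ 5.3268e+01,  2.1839e+01,  7.4385e+01, -1.0000e-03,  8.3859e+01,
       -1.2338e+01]), 'qvel': array([-0.038,  0.025, -0.006, -0.001, -0.01 , -0.05 ]), 'joint_efforts': array([ 0.0000e+00, -4.4846e+01, -2.3128e+01, -0.0000e+00,  5.0000e-03,
       -0.0000e+00]), 'position': array([0.227, 0.501, 0.195]), 'tool_rot': array([[-0.911,  0.413, -0.001],
       [ 0.413,  0.911, -0.001],
       [ 0.   , -0.001, -1.   ]]), 'ft_force': array([-0.54 ,  0.654, -1.485]), 'wrist_torque': array([ 0.041, -0.053,  0.023]), 'grip_width': np.float64(0.085)}
scene [[359.2, 0.0, 253.9], [0.0, 359.2, 193.3], [0.0, 0.0, 1.0]] -0.03660646527047856 [1.015 0.893 0.831] [-0.422 -0.697 -0.579]
top [[353.2, 0.0, 255.9], [0.0, 353.2, 193.0], [0.0, 0.0, 1.0]] -0.10477056282454976 [ 0.334 -0.006  1.087] [ 0.158 -0.015 -0.987]
wrist [[284.5, 0.0, 255.2], [0.0, 284.5, 195.7], [0.0, 0.0, 1.0]] 0.004446145631117039 [0.154 0.534 0.373] [ 0.274 -0.123 -0.954]
-0.0187
```

View pics/top0.png

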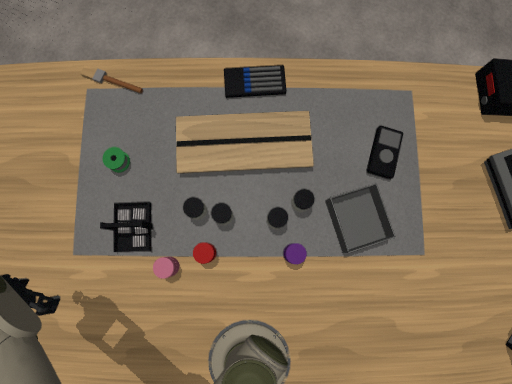

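View pics/scene0.png

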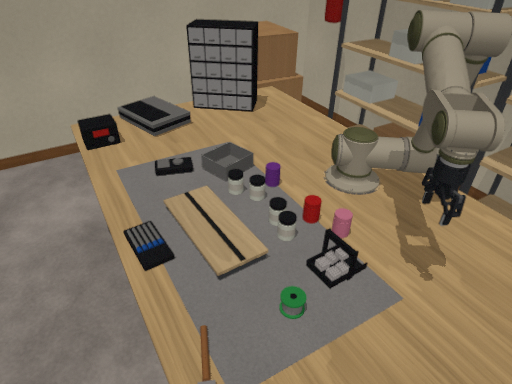

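View pics/wrist0.png

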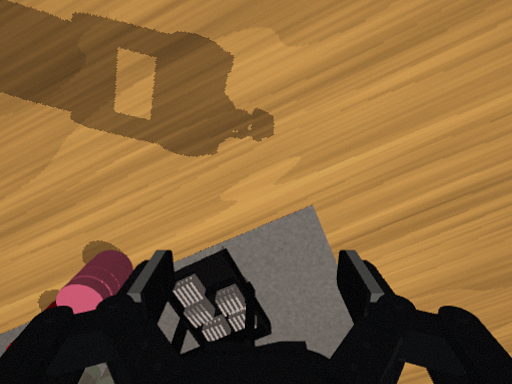

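The top view shows the tray at about (132,226) and four black-lidded jars at (193,207), (221,213), (277,217) and (303,199). The look-alikes are at (204,253) red, (166,267) pink and (295,254) purple. The shelf is at (244,141) and the bin at (360,219). Next I'll measure these positions and zoom in.

```bash
python3 - <<'E'
from h import *
im=grab('top'); sc=grab('scene')
f=cv2.cvtColor(im['frame'],cv2.COLOR_RGB2BGR)
a=cv2.resize(f[185:285,70:200],None,fx=6,fy=6,interpolation=cv2.INTER_CUBIC);cv2.imwrite('pics/tray_top.png',a[:600,:780])
g=cv2.cvtColor(sc['frame'],cv2.COLOR_RGB2BGR)
a=cv2.resize(g[170:320,210:380],None,fx=4,fy=4,interpolation=cv2.INTER_CUBIC);cv2.imwrite('pics/tray_sc.png',a)
# jars: cloud points with z ~0.085
C=cloud(im);hsv=cv2.cvtColor(f,cv2.COLOR_BGR2HSV)
m=((C[...,2]>0.075)&(C[...,2]<0.095)).astype(np.uint8)
n,l,s,c=cv2.connectedComponentsWithStats(m)
for i in range(1,n):
    if s[i,4]>60:
        P=C[l==i];print(np.round(c[i],1),s[i,4],np.round(np.median(P,0),4),np.round(onz(im,*c[i],.085),4),f[l==i].mean(0).round())
# shelf
m=((C[...,2]>0.03)&(C[...,2]<0.05)).astype(np.uint8)
n,l,s,c=cv2.connectedComponentsWithStats(m);i=1+np.argmax(s[1:,4])
print('shelf z',np.median(C[l==i][:,2]))
ct=max(cv2.findContours((l==i).astype(np.uint8),0,1)[0],key=cv2.contourArea)
q=np.array([onz(im,*p[0],.04)[:2] for p in ct],np.float32);print(cv2.minAreaRect(q))
# tape
m=((l==i)&(hsv[...,2]<60)).astype(np.uint8);v,u=np.nonzero(m);q=np.array([onz(im,a,b,.04)[:2] for a,b in zip(u,v)],np.float32);print('tape',cv2.minAreaRect(q),q.mean(0))
# bin
m=((C[...,2]>0.062)&(C[...,2]<0.075)).astype(np.uint8);m[:, :325]=0;m[260:]=0;m[:180]=0
v,u=np.nonzero(m);q=np.array([onz(im,a,b,.07)[:2] for a,b in zip(u,v)],np.float32);print('bin',cv2.minAreaRect(q))
# tray
for lo,hi in((.02,.04),(.09,.125)):
    m=((C[...,2]>lo)&(C[...,2]<hi)).astype(np.uint8);m[:,:95]=0;m[:,160:]=0;m[260:]=0;m[:195]=0
    v,u=np.nonzero(m);q=np.float32(C[v,u][:,:2]);print('tray',lo,len(q),cv2.minAreaRect(q),np.median(C[v,u],0))
E
```

```text
[494.2  87.5] 235 [ 0.8405 -0.7964  0.0854] [ 0.8427 -0.8017  0.085 ] [10. 10. 34.]
[303.4 198.7] 321 [ 0.4749 -0.1571  0.0843] [ 0.4755 -0.1575  0.085 ] [27. 26. 26.]
[193.3 206.6] 344 [0.4515 0.1585 0.0846] [0.4524 0.158  0.085 ] [31. 30. 31.]
[220.9 212.1] 326 [0.437  0.0787 0.0848] [0.4368 0.0789 0.085 ] [32. 31. 31.]
[277.  216.5] 347 [ 0.4231 -0.0811  0.0845] [ 0.4242 -0.0811  0.085 ] [32. 31. 31.]
[203.2 252.5] 365 [0.3213 0.1275 0.0844] [0.3226 0.1272 0.085 ] [ 33.  35. 148.]
[295.3 253.1] 356 [ 0.3211 -0.1311  0.0841] [ 0.321  -0.1316  0.085 ] [109.  45.  88.]
[163.1 267.4] 346 [0.2812 0.2394 0.0841] [0.2804 0.2393 0.085 ] [120. 101. 173.]
shelf z 0.03954040495596792
((0.6610325574874878, 0.016227558255195618), (0.18379265069961548, 0.4182736873626709), 2.791849136352539)
tape ((0.6635208129882812, 0.015770062804222107), (0.015616408549249172, 0.4119528830051422), 2.8980116844177246) [0.66343975 0.01770232]
bin ((0.46687036752700806, -0.5413464307785034), (0.18029837310314178, 0.5919989347457886), 11.834285736083984)
tray 0.02 602 ((0.40077289938926697, 0.35569608211517334), (0.14955876767635345, 0.12183760851621628), 2.256520986557007) [0.41758637 0.34583781 0.02480409]
tray 0.09 236 ((0.3984593152999878, 0.35635828971862793), (0.01786176674067974, 0.12161139398813248), 2.615633487701416) [0.39748857 0.3557424  0.11092288]
```

```bash
ls pics
```

```text
scene0.png
top0.png
tray_sc.png
tray_top.png
wrist0.png
```

View pics/tray_top.png

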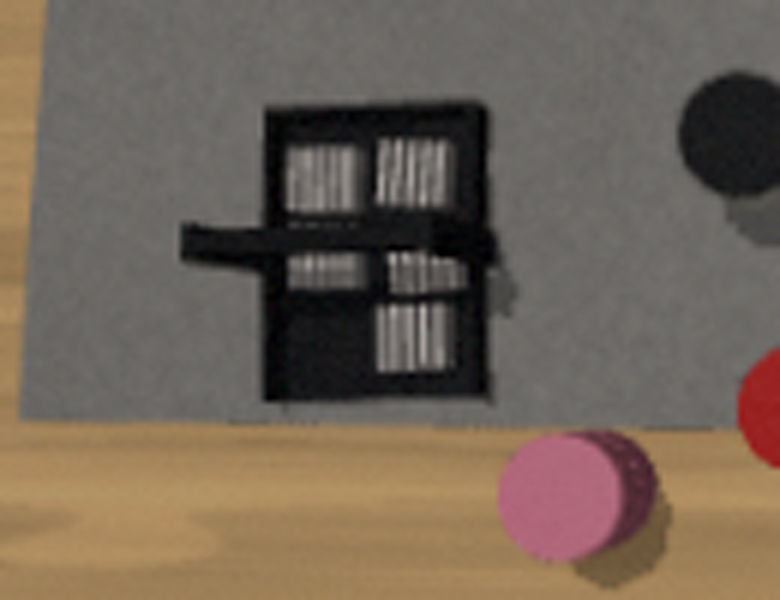

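View pics/tray_sc.png

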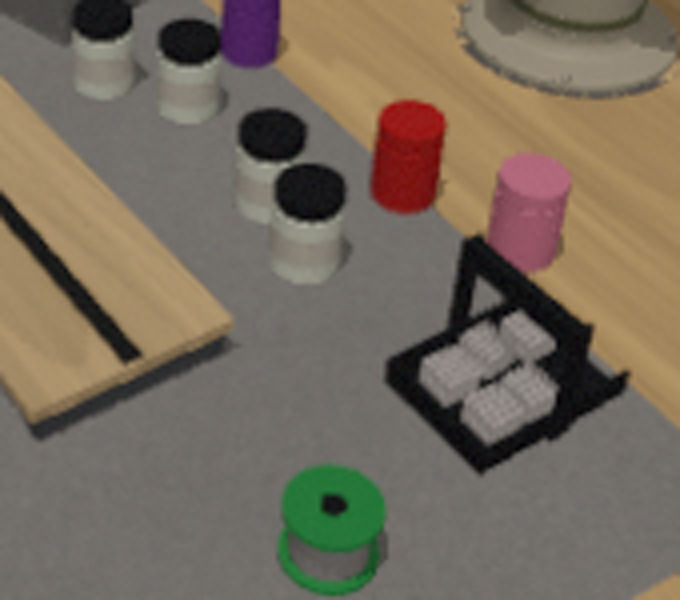

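The tray holds five sinks, and its mouth appears to face the robot (world -x). There are four real jars. Next I'll measure the bin, confirm the mouth side and pin down the handle.

```bash
cat >> h.py <<'E'
def Rd(yaw,tilt=0):
    "tool down, tool y at yaw deg; tilt>0 leans tool z towards +tool y (wx negative)"
    a=np.radians(yaw);y=np.array([np.cos(a),np.sin(a),0]);z=np.array([0,0,-1.])
    R=np.stack([np.cross(y,z),y,z],1)
    return R@cv2.Rodrigues(np.array([-np.radians(tilt),0,0]))[0]
def plan(pos,yaw,tilt=0):
    from scipy.spatial.transform import Rotation as Q
    o=observe();R=np.array(o['tool_rot']);p=np.array(o['position']);T=Rd(yaw,tilt)
    print('t',round(float(o['time_s']),2),'pos',p.round(4),'yaw',np.degrees(np.arctan2(R[1,1],R[0,1])).round(2),'q',np.round(o['q'],1),'F',np.round(o['ft_force'],1),'w',round(float(o['grip_width']),4))
    print('turn units (tool now)',(np.degrees(Q.from_matrix(R.T@T).as_rotvec())/8).round(3))
    print('shift now axes',(R.T@(pos-p)/.05).round(3),' shift after turn',(T.T@(pos-p)/.05).round(3))
E
python3 - <<'E'
from h import *
im=grab('top');C=cloud(im);f=im['frame']
print(np.array2string(C[218,320:400:3,2].round(3)))
m=((C[...,2]>0.055)&(C[...,2]<0.08)).astype(np.uint8)
n,l,s,c=cv2.connectedComponentsWithStats(m)
for i in range(1,n):
    if 320<c[i,0]<400 and s[i,4]>20:
        P=C[l==i];print(c[i],s[i,4],np.median(P,0))
        v,u=np.nonzero(l==i);q=np.array([onz(im,a,b,.07)[:2] for a,b in zip(u,v)],np.float32)
        r=cv2.minAreaRect(q);print(r,cv2.boxPoints(r).round(3).tolist())
# tray low region outline
reg=np.zeros(C.shape[:2],bool);reg[195:262,95:165]=1
P=C[reg]; 
ang=np.radians(2.5);ex=np.array([np.cos(ang),np.sin(ang)]);ey=np.array([-ex[1],ex[0]])
d=P[:,:2]-[.400,.356];x=d@ex*1e3;y=d@ey*1e3
for lo in range(-90,90,6):
    k=(x>lo)&(x<=lo+6)&(abs(y)<45)
    k2=(x>lo)&(x<=lo+6)&(abs(abs(y)-53)<5)
    print(lo,k.sum(),np.percentile(P[k,2],[10,50,90]).round(3) if k.sum() else '', np.percentile(P[k2,2],[10,50,90]).round(3) if k2.sum() else '')
k=(P[:,2]>.1);q=np.c_[x[k],y[k]];print('bar',q.min(0),q.max(0),len(q),q.mean(0))
v,u=np.nonzero(reg&(C[...,2]>.1));q=np.array([onz(im,a,b,.112)[:2] for a,b in zip(u,v)],np.float32);print(cv2.minAreaRect(q),q.mean(0))
E
```

```text
[-0.002  0.     0.007  0.001  0.015  0.048  0.068  0.001  0.001  0.003
  0.006 -0.002  0.004  0.002  0.005  0.004  0.003  0.003  0.005  0.004
  0.009  0.035  0.058  0.001  0.004 -0.001 -0.   ]
[362.89055794 217.90343348] 466 [ 0.4196101  -0.3426168   0.06749636]
((0.42331182956695557, -0.3315373361110687), (0.17111465334892273, 0.1541120558977127), 16.396909713745117) [[0.3190000057220459, -0.28200000524520874], [0.3630000054836273, -0.4300000071525574], [0.5270000100135803, -0.38100001215934753], [0.48399999737739563, -0.2329999953508377]]
-90 57 [-0.003 -0.     0.002] [-0.004 -0.     0.002]
-84 55 [-0.003 -0.     0.002] [-0.001  0.     0.002]
-78 56 [-0.     0.002  0.005] [-0.002  0.004  0.024]
-72 56 [0.002 0.004 0.006] [0.001 0.014 0.027]
-66 55 [0.001 0.004 0.021] [0.002 0.012 0.025]
-60 55 [0.002 0.005 0.026] [-0.001  0.014  0.025]
-54 55 [0.002 0.005 0.026] [0.001 0.013 0.026]
-48 56 [0.002 0.006 0.026] [0.002 0.013 0.025]
-42 56 [0.002 0.006 0.027] [0.003 0.014 0.025]
-36 56 [0.002 0.006 0.025] [0.003 0.014 0.025]
-30 52 [0.002 0.004 0.008] [0.002 0.018 0.026]
-24 58 [0.002 0
[... 377 characters left out ...]
0.025]
30 58 [0.006 0.021 0.027] [0.    0.017 0.024]
36 60 [0.005 0.022 0.027] [-0.     0.017  0.026]
42 56 [0.005 0.021 0.028] [0.002 0.014 0.025]
48 55 [0.005 0.023 0.027] [0.    0.014 0.025]
54 41 [0.001 0.004 0.008] [0.002 0.008 0.025]
60 55 [0.001 0.003 0.007] [0.002 0.015 0.024]
66 81 [0.002 0.006 0.024] [0.002 0.015 0.026]
72 27 [0.022 0.025 0.028] [-0.     0.012  0.023]
78 47 [-0.002  0.001  0.004] [-0.001  0.001  0.003]
84 54 [-0.001  0.001  0.003] [-0.001  0.001  0.003]
bar [ -81.3948766  -358.51744141] [ 7.40959385 61.2388313 ] 239 [ -7.01719322 -24.74671332]
((0.3759070038795471, 0.3453247547149658), (0.154383584856987, 0.1683609038591385), 73.20068359375) [0.39638126 0.35425586]
```

The wall at tray +x reads 25 mm and the -x end is open, so the mouth faces the robot. The bin is at (0.423,-0.332) with yaw 16.5°, and its measured size matches the one given.

```bash
python3 - <<'E'
from h import *
plan([.399,.356,.15],2.5)
E
```

```text
t 0.3 pos [0.2271 0.5008 0.1954] yaw 65.6 q [ 53.3  21.8  74.3  -0.   83.9 -12.3] F [ 0.3 -0.3  0.5] w 0.0852
turn units (tool now) [-3.000e-03  1.000e-03  7.888e+00]
shift now axes [-4.327 -1.217  0.909]  shift after turn [-3.043  3.308  0.909]
```

```bash
python3 -m pendant '[60,0,0,0,0,0,0.986, 60,0,0,0,0,0,0.986, 60,0,0,0,0,0,0.986, 60,0,0,0,0,0,0.986, 60,0,0,0,0,0,0.986, 60,0,0,0,0,0,0.986, 60,0,0,0,0,0,0.986, 60,0,0,0,0,0,0.986, 60,-0.76,0.827,0.1,0,0,0, 60,-0.76,0.827,0.1,0,0,0, 60,-0.76,0.827,0.1,0,0,0, 60,-0.76,0.827,0.1,0,0,0]' 100; python3 - <<'E'
from h import *
plan([.399,.356,.081],2.5)
E
```

```text
time_s: 1.5
position: [0.3807, 0.3712, 0.1778]
tool_rot: [[-0.044, 0.999, 0.0], [0.999, 0.044, 0.0], [0.0, 0.0, -1.0]]
ft_force: [-0.3, 0.2, 0.1]
grip_width: 0.0602
t 1.5 pos [0.3807 0.3712 0.1778] yaw 2.52 q [31.5 20.8 79.   0.  80.2 29. ] F [-0.3  0.2  0.1] w 0.0602
turn units (tool now) [ 0.001 -0.001  0.003]
shift now axes [-0.321  0.352  1.936]  shift after turn [-0.32   0.352  1.936]
```

```bash
python3 -m pendant '[60,0,0,0,0,0,0,60,0,0,0,0,0,0]' 100; python3 - <<'E'
from h import *
plan([.399,.356,.081],2.5)
im=grab('wrist','w1.png')
E
```

```text
time_s: 1.7
position: [0.3801, 0.372, 0.1777]
tool_rot: [[-0.041, 0.999, -0.001], [0.999, 0.041, -0.0], [0.0, -0.001, -1.0]]
ft_force: [-0.4, 0.6, -0.5]
grip_width: 0.0602
t 1.7 pos [0.3801 0.372  0.1777] yaw 2.37 q [31.6 20.8 79.   0.  80.2 29.2] F [-0.4  0.6 -0.5] w 0.0602
turn units (tool now) [-0.004 -0.    -0.016]
shift now axes [-0.336  0.366  1.934]  shift after turn [-0.337  0.364  1.934]
```

View pics/w1.png

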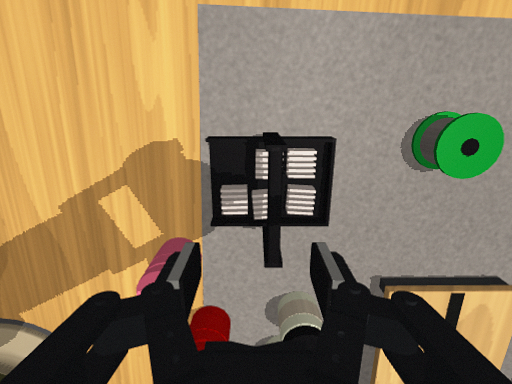

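```bash
python3 -m pendant '[60,-0.17,0.185,0.2,0,0,0, 60,-0.17,0.185,0.2,0,0,0,60,0,0,0.3,0,0,0,60,0,0,0,0,0,0]' 100; python3 - <<'E'
from h import *
plan([.399,.356,.081],2.5)
im=grab('top');C=cloud(im);
f=cv2.cvtColor(im['frame'],cv2.COLOR_RGB2BGR)
cv2.imwrite('pics/t2.png',cv2.resize(f[185:285,70:200],None,fx=6,fy=6)[:600,:780])
E
```

```text
time_s: 2.15
position: [0.398, 0.3556, 0.1405]
tool_rot: [[-0.044, 0.999, -0.004], [0.999, 0.044, -0.002], [-0.002, -0.004, -1.0]]
ft_force: [0.6, 0.3, -0.3]
grip_width: 0.0598
t 2.15 pos [0.398  0.3556 0.1405] yaw 2.51 q [29.1 23.  82.1 -0.  75.2 26.6] F [ 0.6  0.3 -0.3] w 0.0598
turn units (tool now) [-0.029  0.015  0.001]
shift now axes [0.01  0.025 1.19 ]  shift after turn [0.007 0.02  1.19 ]
```

View pics/t2.png

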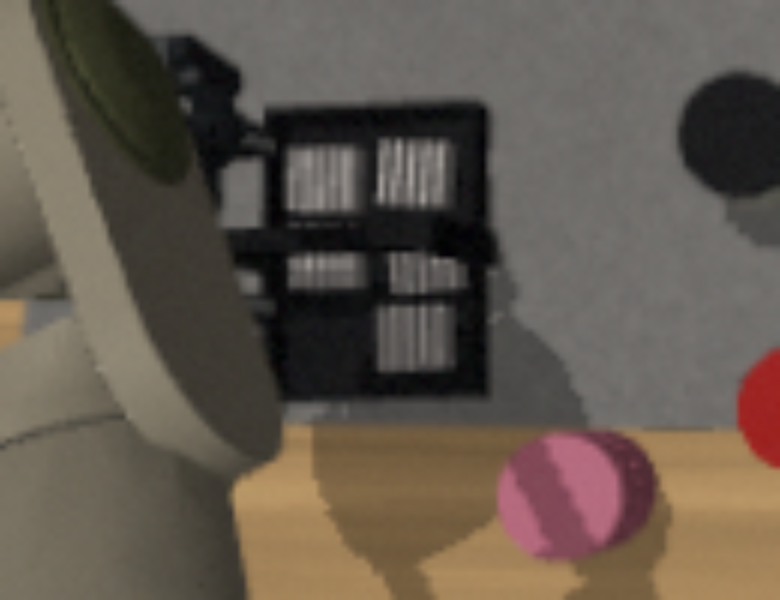

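```bash
python3 - <<'E'
from h import *
im=grab('top')
K=np.array(im['K'])
def proj(p):
    R=cv2.Rodrigues(np.array(im['rvec'],float))[0];c=R@np.array(p)+np.array(im['tvec']).ravel()
    s=c[:2]/c[2];s=s*(1+im['k1']*(s@s));return K[:2,:2]@s+K[:2,2]
cr=lambda p:(proj(p)-[70,185])*6
for p in([.399,.416,.112],[.399,.296,.112],[.399,.356,.112],[.43,.345,.15],[.37,.345,.15],[.43,.345,.19],[.473,.301,.025],[.475,.411,.025]):print(p,cr(p).round(0))
E
```

```text
[0.399, 0.416, 0.112] [180. 234.]
[0.399, 0.296, 0.112] [432. 236.]
[0.399, 0.356, 0.112] [305. 235.]
[0.43, 0.345, 0.15] [302. 161.]
[0.37, 0.345, 0.15] [295. 295.]
[0.43, 0.345, 0.19] [269. 151.]
[0.473, 0.301, 0.025] [480. 102.]
[0.475, 0.411, 0.025] [269.  98.]
```

```bash
python3 -m pendant '[60,0,0.02,0.4,0,0,0, 60,0,0,0.4,0,0,0,60,0,0,0.3,0,0,0,60,0,0,0.09,0,0,0,60,0,0,0,0,0,0]' 100; python3 - <<'E'
from h import *
plan([.399,.356,.081],2.5)
im=grab('wrist','w2.png');grab('scene','s2.png')
E
```

```text
time_s: 2.75
position: [0.3999, 0.3566, 0.0836]
tool_rot: [[-0.044, 0.999, 0.0], [0.999, 0.044, -0.0], [-0.0, 0.0, -1.0]]
ft_force: [-0.7, 0.0, -0.3]
grip_width: 0.06
t 2.75 pos [0.3999 0.3566 0.0836] yaw 2.52 q [29.1 26.7 86.6 -0.  66.7 26.5] F [-0.7  0.  -0.3] w 0.06
turn units (tool now) [0.    0.    0.002]
shift now axes [-0.012 -0.018  0.052]  shift after turn [-0.012 -0.018  0.052]
```

View pics/w2.png

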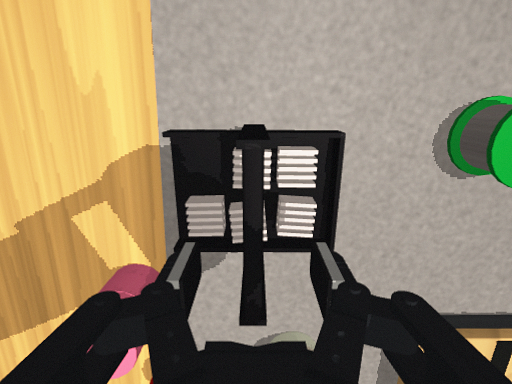

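View pics/s2.png

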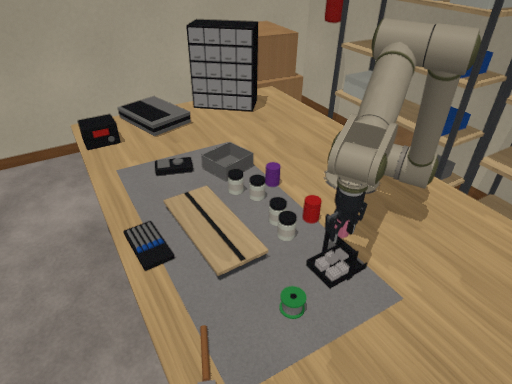

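The wrist view shows the bar at column 253, centred between the pads at columns 180 and 325. The five sinks sit clear of the fingers, so I'll close the gripper.

```bash
python3 -m pendant '[60,-0.01,0,0.04,0,0,0,0,0,0,0,0,0,0,0,0,0,0,0,0,0,0,0,0,0,0,0,0,0,0,0,0,0,0,0,0,0,0,0,0,0,0,0,0,0,0,0,0,0]' 100
```

```text
time_s: 3.55
position: [0.3998, 0.356, 0.0814]
tool_rot: [[-0.044, 0.999, -0.0], [0.999, 0.044, 0.0], [0.0, -0.0, -1.0]]
ft_force: [-0.5, 0.3, 0.3]
grip_width: -0.0002
```

```bash
python3 - <<'E'
from h import *
im=grab('wrist','w3.png');s=grab('scene')
cv2.imwrite('pics/s3.png',cv2.resize(cv2.cvtColor(s['frame'],cv2.COLOR_RGB2BGR)[170:290,280:400],None,fx=5,fy=5,interpolation=cv2.INTER_CUBIC))
def proj(im,p):
    K=np.array(im['K']);R=cv2.Rodrigues(np.array(im['rvec'],float))[0];c=R@np.array(p)+np.array(im['tvec']).ravel()
    s=c[:2]/c[2];s=s*(1+im['k1']*(s@s));return (K[:2,:2]@s+K[:2,2]).round(0),c[2].round(3)
for n,i in(('wrist',im),('scene',s)):
  for p in([.4,.356,.081],[.4,.356,.1],[.4,.356,.112],[.4,.416,.112],[.4,.296,.112]):print(n,p,*proj(i,p))
print(np.round(ray(im,256,192)[0],3))
E
```

```text
wrist [0.4, 0.356, 0.081] [255. 226.] 0.195
wrist [0.4, 0.356, 0.1] [255. 238.] 0.177
wrist [0.4, 0.356, 0.112] [255. 248.] 0.165
wrist [0.4, 0.416, 0.112] [261. 144.] 0.146
wrist [0.4, 0.296, 0.112] [251. 330.] 0.184
scene [0.4, 0.356, 0.081] [338. 248.] 1.068
scene [0.4, 0.356, 0.1] [339. 243.] 1.057
scene [0.4, 0.356, 0.112] [340. 240.] 1.05
scene [0.4, 0.416, 0.112] [354. 253.] 1.008
scene [0.4, 0.296, 0.112] [326. 228.] 1.092
[0.396 0.437 0.259]
```

View pics/w3.png

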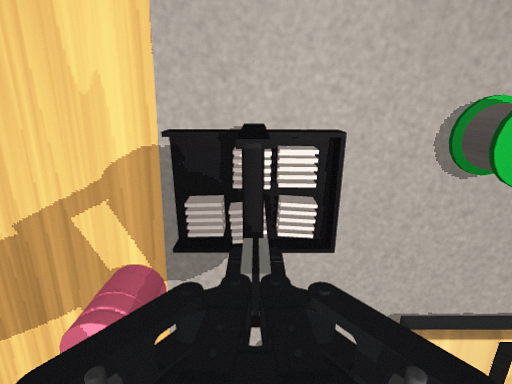

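View pics/s3.png

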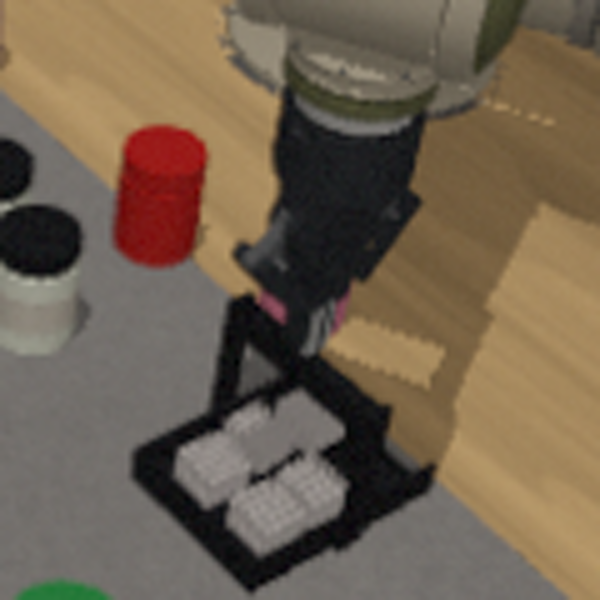

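```bash
python3 - <<'E'
from h import *
im=grab('wrist');C=cloud(im)
for r in range(120,300,8): print(r,[tuple((C[r,c]*1000).round(0).astype(int)) for c in (246,251,256,262)])
s=grab('scene');D=cloud(s)
print()
for r in range(222,256,3): print(r,[tuple((D[r,c]*1000).round(0).astype(int)) for c in (334,338,342,346,350)])
E
```

```text
120 [(np.int64(389), np.int64(421), np.int64(0)), (np.int64(393), np.int64(421), np.int64(0)), (np.int64(398), np.int64(421), np.int64(0)), (np.int64(403), np.int64(421), np.int64(-1))]
128 [(np.int64(391), np.int64(418), np.int64(51)), (np.int64(394), np.int64(418), np.int64(51)), (np.int64(398), np.int64(418), np.int64(49)), (np.int64(402), np.int64(419), np.int64(51))]
136 [(np.int64(392), np.int64(418), np.int64(101)), (np.int64(395), np.int64(419), np.int64(101)), (np.int64(398), np.int64(419), np.int64(101)), (np.int64(401), np.int64(419), np.int64(102))]
144 [(np.int64(393), np.int64(416), np.int64(112)), (np.int64(395), np.int64(416), np.int64(112)), (np.int64(398), np.int64(416), np.int64(112)), (np.int64(401), np.int64(416), np.int64(112))]
152 [(np.int64(393), np.int64(411), np.int64(111)), (np.int64(395), np.int64(412), np.int64(112)), (np.int64(398), np.int64(412), np.int64(111)), (np.int64(401), np.int64(412), np.int64(112))]
160 [(np.int64(393), np.int64(407), np.int64(113)), (np.int64(395), np.int64(407), np.int64(111)), (np.int64(398), np.int64(407), np.int64(112)), 
[... 5473 characters left out ...]
np.int64(360), np.int64(306), np.int64(13)), (np.int64(359), np.int64(322), np.int64(26)), (np.int64(403), np.int64(375), np.int64(93)), (np.int64(402), np.int64(388), np.int64(103)), (np.int64(399), np.int64(400), np.int64(112))]
252 [(np.int64(363), np.int64(311), np.int64(5)), (np.int64(367), np.int64(331), np.int64(25)), (np.int64(353), np.int64(334), np.int64(20)), (np.int64(403), np.int64(391), np.int64(94)), (np.int64(402), np.int64(404), np.int64(105))]
255 [(np.int64(384), np.int64(332), np.int64(21)), (np.int64(371), np.int64(337), np.int64(18)), (np.int64(362), np.int64(345), np.int64(21)), (np.int64(352), np.int64(352), np.int64(23)), (np.int64(400), np.int64(405), np.int64(93))]
```

```bash
python3 - <<'E'
from h import *
o=observe();print(o['position'],o['tool_rot'])
im=grab('wrist');C=cloud(im)
for r in range(228,246,1): print(r,[(C[r,c]*1000).round(0).astype(int).tolist() for c in (240,246,251,256,262,268,272)])
R=cv2.Rodrigues(np.array(im['rvec']))[0];print('cam in tool',np.array(o['tool_rot']).T@(ray(im,256,192)[0]-o['position']))
E
```

```text
[0.39981908 0.355969   0.08135346] [[-4.36122963e-02  9.99048529e-01 -6.70443799e-05]
 [ 9.99048531e-01  4.36122940e-02 -3.57280589e-05]
 [-3.27701055e-05 -6.85387719e-05 -9.99999997e-01]]
228 [[387, 325, 18], [394, 368, 111], [397, 368, 112], [400, 369, 112], [403, 368, 110], [414, 319, 3], [418, 319, 2]]
229 [[387, 324, 20], [394, 367, 112], [397, 367, 111], [400, 368, 112], [403, 368, 111], [414, 318, 4], [418, 318, 4]]
230 [[387, 324, 21], [394, 367, 111], [397, 367, 112], [400, 368, 113], [403, 367, 112], [414, 317, 5], [418, 317, 4]]
231 [[387, 324, 24], [394, 366, 110], [397, 367, 112], [400, 367, 112], [403, 367, 112], [414, 316, 4], [418, 316, 3]]
232 [[387, 324, 26], [394, 366, 113], [397, 366, 111], [400, 366, 112], [403, 366, 111], [414, 314, 2], [418, 315, 5]]
233 [[387, 323, 26], [394, 365, 113], [397, 365, 112], [400, 365, 112], [403, 365, 111], [414, 314, 4], [418, 313, 2]]
234 [[387, 322, 26], [394, 364, 111], [397, 364, 111], [400, 365, 112], [403, 365, 111], [414, 313, 4], [418, 313, 5]]
235 [[388, 321, 26], [394, 364, 112], [397, 364, 112], [400, 363, 110], [403, 
[... 607 characters left out ...]
414, 308, 8], [418, 308, 8]]
241 [[388, 315, 25], [395, 367, 125], [397, 367, 125], [400, 367, 125], [403, 367, 125], [406, 367, 124], [418, 309, 12]]
242 [[388, 314, 26], [395, 367, 126], [397, 367, 127], [400, 367, 126], [403, 367, 126], [406, 368, 127], [418, 308, 12]]
243 [[387, 306, 13], [395, 367, 127], [397, 367, 127], [400, 368, 128], [403, 367, 127], [406, 367, 127], [418, 308, 14]]
244 [[387, 307, 16], [395, 367, 129], [397, 367, 128], [400, 367, 128], [403, 367, 129], [406, 367, 128], [418, 308, 16]]
245 [[388, 307, 19], [395, 366, 129], [397, 367, 129], [400, 367, 130], [403, 367, 129], [406, 367, 129], [418, 309, 19]]
cam in tool [ 8.06154409e-02  9.47251998e-05 -1.78050414e-01]
```

The wrist and scene depth both put the shut fingertips at z≈0.121, while the reported TCP is z=0.081. The real tips therefore sit 40 mm behind the reported TCP, and the jaws closed above the bar. I'll apply this offset from now on, with the real grasp point at tool z ≈ -0.058.

```bash
python3 -m pendant '[50,0,0,-0.1,0,0,0, 50,0,0,0,0,0,0, 50,0,0,0,0,0,0, 50,0,0,0,0,0,0]' 100; python3 - <<'E'
from h import *
plan([.399,.356,.042],2.5)
im=grab('wrist');C=cloud(im)
h=C[...,2]; m=(h>.105)&(abs(C[...,0]-.4)>.02)&(abs(C[...,0]-.4)<.08)&(abs(C[...,1]-.356)<.03)
print(h[m].min() if m.any() else None); P=C[m]; P=P[P[:,2]<h[m].min()+.01]; print(P.min(0).round(3),P.max(0).round(3))
E
```

```text
time_s: 4.2
position: [0.3998, 0.356, 0.0864]
tool_rot: [[-0.044, 0.999, 0.0], [0.999, 0.044, -0.0], [-0.0, 0.0, -1.0]]
ft_force: [0.1, -0.7, -0.8]
grip_width: 0.0496
t 4.2 pos [0.3998 0.356  0.0864] yaw 2.5 q [29.  26.4 86.5 -0.  67.1 26.5] F [ 0.1 -0.7 -0.8] w 0.0496
turn units (tool now) [ 0.  0. -0.]
shift now axes [ 0.001 -0.016  0.888]  shift after turn [ 0.001 -0.016  0.888]
0.12443773346385466
[0.362 0.344 0.124] [0.437 0.369 0.134]
```

```bash
python3 -m pendant '[50,0,-0.01,0.3,0,0,0, 50,0,0,0.3,0,0,0, 50,0,0,0.28,0,0,0, 50,0,0,0,0,0,0, 0,0,0,0,0,0,0, 0,0,0,0,0,0,0, 0,0,0,0,0,0,0, 0,0,0,0,0,0,0, 0,0,0,0,0,0,0, 0,0,0,0,0,0,0]' 100; python3 - <<'E'
from h import *
plan([.399,.356,.042],2.5)
im=grab('wrist','w4.png')
E
```

```text
time_s: 5.25
position: [0.3995, 0.3561, 0.0431]
tool_rot: [[-0.044, 0.999, 0.001], [0.999, 0.044, 0.001], [0.0, 0.001, -1.0]]
ft_force: [-1.5, -0.5, 6.0]
grip_width: 0.0105
t 5.25 pos [0.3995 0.3561 0.0431] yaw 2.5 q [29.  29.6 89.5  0.  60.8 26.5] F [-1.5 -0.5  6. ] w 0.0105
turn units (tool now) [ 0.007 -0.004  0.001]
shift now axes [-0.002 -0.01   0.022]  shift after turn [-0.002 -0.01   0.022]
```

View pics/w4.png

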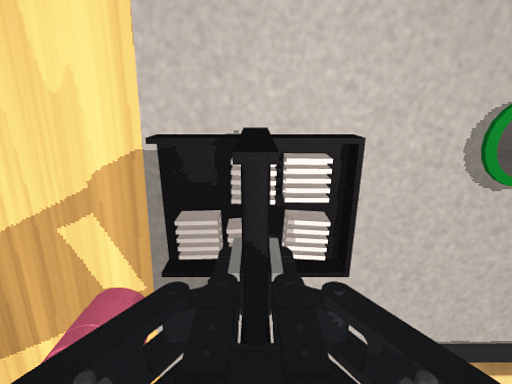

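The grip holds the bar at 10.5 mm, so I'll lift.

```bash
python3 -m pendant '[0,0,0,-0.2,0,0,0, 0,0,0,-0.4,0,0,0, 0,0,0,-0.6,0,0,0, 0,0,0,-0.6,0,0,0, 0,0,0,-0.6,0,0,0, 0,0,0,-0.6,0,0,0,0,0,0,-0.3,0,0,0, 0,0,0,0,0,0,0]' 100; python3 - <<'E'
from h import *
plan([.452,-.323,.20],16.5)
im=grab('scene','s5.png')
cv2.imwrite('pics/s5.png',cv2.resize(cv2.imread('pics/s5.png')[130:290,250:410],None,fx=3.7,fy=3.7))
E
```

```text
time_s: 6.1
position: [0.3999, 0.3562, 0.2095]
tool_rot: [[-0.044, 0.999, 0.003], [0.999, 0.044, 0.002], [0.002, 0.003, -1.0]]
ft_force: [0.4, 1.2, -3.4]
grip_width: 0.0105
t 6.1 pos [0.3999 0.3562 0.2095] yaw 2.5 q [29.  19.7 75.3 -0.  84.8 26.5] F [ 0.4  1.2 -3.4] w 0.0105
turn units (tool now) [ 0.026 -0.009 -1.75 ]
shift now axes [-13.618   0.448   0.168]  shift after turn [-13.322  -2.858   0.19 ]
```

View pics/s5.png

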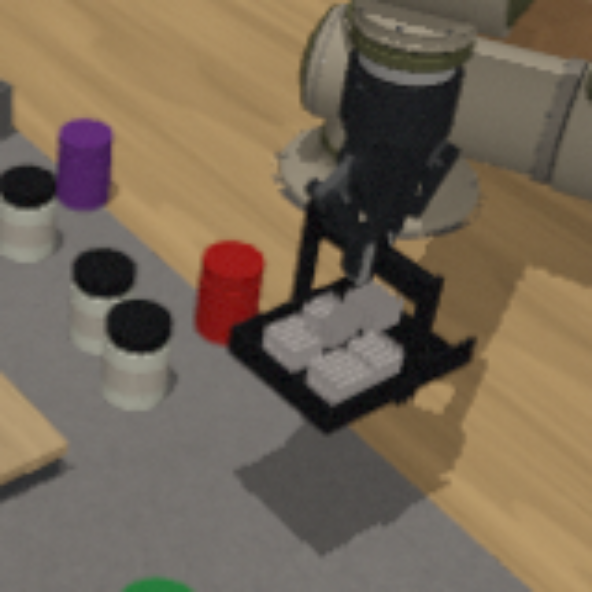

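```bash
python3 -m pendant '[0,-0.2,0.02,0,0,0,0, 0,-0.4,0.03,0,0,0,0, 0,-0.6,0.04,0,0,0,0, 0,-0.7,0.04,0,0,0,0, 0,-0.7,0.04,0,0,0,0, 0,-0.7,0.04,0,0,0,0, 0,-0.7,0.04,0,0,0,0, 0,-0.7,0.04,0,0,0,0, 0,-0.7,0.04,0,0,0,0, 0,-0.7,0.04,0,0,0,0, 0,-0.7,0.04,0,0,0,0, 0,-0.7,0.04,0,0,0,0]' 100; python3 -m pendant '[0,-0.7,0.04,0,0,0,0, 0,-0.7,0.04,0,0,0,0, 0,-0.7,0.04,0,0,0,0, 0,-0.7,0.04,0,0,0,0, 0,-0.7,0,0,0,0,0, 0,-0.6,0,0,0,0,0, 0,-0.4,0,0,0,0,0, 0,-0.2,0,0,0,0,0, 0,0,0,0,0,0,0]'; python3 - <<'E'
from h import *
plan([.452,-.323,.20],16.5)
E
```

```text
time_s: 7.35
position: [0.4371, -0.0194, 0.2062]
tool_rot: [[-0.043, 0.999, -0.003], [0.999, 0.043, 0.001], [0.001, -0.002, -1.0]]
ft_force: [1.9, 1.0, -4.4]
grip_width: 0.0107
time_s: 8.25
position: [0.4561, -0.2525, 0.2067]
tool_rot: [[-0.043, 0.999, -0.001], [0.999, 0.043, 0.001], [0.001, -0.001, -1.0]]
ft_force: [-0.1, 1.2, -5.0]
grip_width: 0.0108
t 8.25 pos [ 0.4561 -0.2525  0.2067] yaw 2.44 q [-42.   18.5  77.6   0.   84.  -44.4] F [-0.1  1.2 -5. ] w 0.0108
turn units (tool now) [-0.006 -0.008 -1.757]
shift now axes [-1.405 -0.141  0.133]  shift after turn [-1.328 -0.478  0.134]
```

```bash
python3 -m pendant '[0,-0.4,-0.04,0.2,0,0,0, 0,-0.5,-0.05,0.3,0,0,0, 0,-0.4,-0.05,0.3,0,0,0, 0,-0.1,0,0.1,0,0,0, 0,0,0,0,0,0,-0.6, 0,0,0,0,0,0,-0.6, 0,0,0,0,0,0,-0.55, 0,0,0,0,0,0,0]'; python3 - <<'E'
from h import *
plan([.452,-.323,.154],16.5)
im=grab('top','t6.png')
cv2.imwrite('pics/t6.png',cv2.resize(cv2.imread('pics/t6.png')[150:280,280:430],None,fx=4.5,fy=4.5))
im=grab('scene','s6.png')
cv2.imwrite('pics/s6.png',cv2.resize(cv2.imread('pics/s6.png')[70:230,150:360],None,fx=3.7,fy=3.7))
E
```

```text
time_s: 9.05
position: [0.4526, -0.3215, 0.1624]
tool_rot: [[-0.285, 0.958, -0.0], [0.958, 0.285, 0.001], [0.001, 0.0, -1.0]]
ft_force: [-0.2, -0.7, -3.1]
grip_width: 0.0106
t 9.05 pos [ 0.4526 -0.3215  0.1624] yaw 16.58 q [-47.6  23.8  76.8   0.   79.4 -64.2] F [-0.2 -0.7 -3.1] w 0.0106
turn units (tool now) [ 0.001 -0.004  0.01 ]
shift now axes [-0.026 -0.021  0.168]  shift after turn [-0.026 -0.021  0.168]
```

View pics/t6.png

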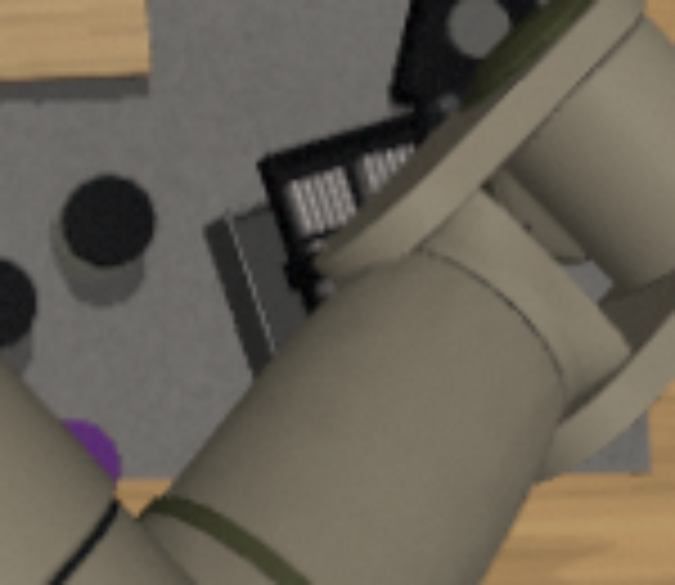

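View pics/s6.png

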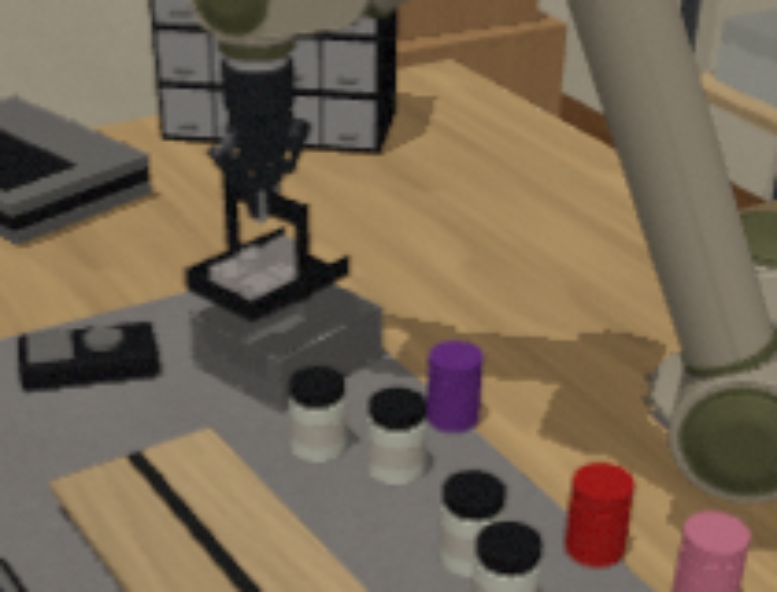

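```bash
python3 -m pendant '[0,-0.03,-0.02,0.12,0,0,0, 0,0,0.16,-0.01,-1,0,0, 0,0,0.16,-0.01,-1,0,0, 0,0,0.08,0,-0.5,0,0, 0,0,0,0,0,0,0]'; python3 - <<'E'
from h import *
plan([.452,-.323,.154],16.5,20)
E
```

```text
time_s: 9.65
position: [0.4695, -0.3188, 0.1589]
tool_rot: [[-0.281, 0.902, 0.327], [0.96, 0.264, 0.098], [0.002, 0.342, -0.94]]
ft_force: [-0.4, 0.4, -4.8]
grip_width: 0.0108
t 9.65 pos [ 0.4695 -0.3188  0.1589] yaw 16.29 q [-56.2  20.6  85.9  20.5  68.7 -79.3] F [-0.4  0.4 -4.8] w 0.0108
turn units (tool now) [-0.004 -0.004 -0.025]
shift now axes [ 0.018 -0.371 -0.031]  shift after turn [ 0.019 -0.371 -0.031]
```

```bash
python3 -m pendant '[0,0,0.08,0,-0.5,0,0, 0,0,0.08,0,-0.5,0,0, 0,0,0.08,0,-0.5,0,0,0,0,0.08,0,-0.5,0,0,0,0,0.08,0,-0.5,0,0, 0,0,0.08,0,-0.5,0,0,0,0,0,0,0,0,0,0,0,0,0,0,0,0]'; python3 - <<'E'
from h import *
plan([.452,-.323,.154],16.5,44)
im=grab('scene','s7.png')
cv2.imwrite('pics/s7.png',cv2.resize(cv2.imread('pics/s7.png')[70:230,150:360],None,fx=3.7,fy=3.7))
E
```

```text
time_s: 10.45
position: [0.4906, -0.3128, 0.1714]
tool_rot: [[-0.284, 0.692, 0.664], [0.959, 0.205, 0.197], [0.0, 0.693, -0.721]]
ft_force: [0.4, -0.3, -0.8]
grip_width: 0.0105
t 10.45 pos [ 0.4906 -0.3128  0.1714] yaw 16.51 q [ -65.7   20.9   95.6   48.7   66.1 -104.1] F [ 0.4 -0.3 -0.8] w 0.0105
turn units (tool now) [-0.021 -0.003  0.001]
shift now axes [ 0.024 -0.817 -0.303]  shift after turn [ 0.023 -0.816 -0.305]
```

View pics/s7.png

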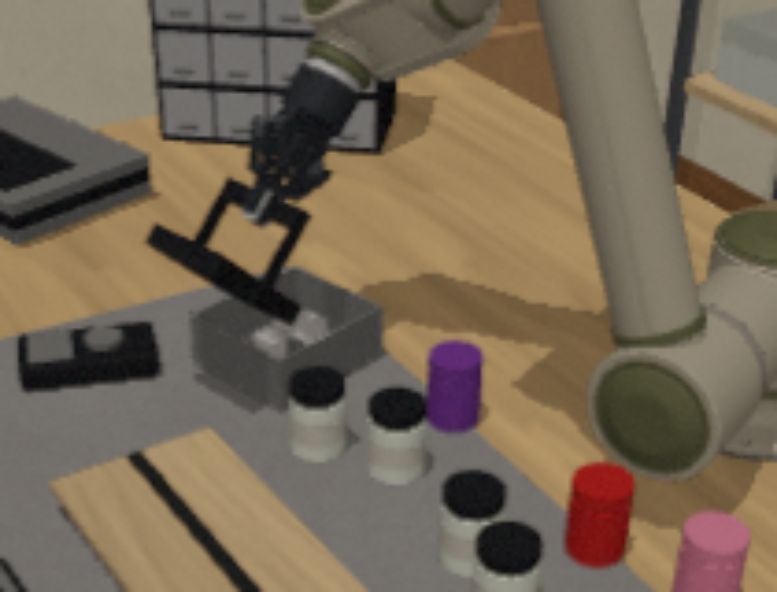

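The sinks have slid into the bin. I'll tip a little further to be sure, then check with the cameras.

```bash
python3 -m pendant '[0,0,0.08,0,-0.5,0,0, 0,0,0.08,0,-0.5,0,0, 0,0,0,0,0,0,0,0,0,0,0,0,0,0]'; python3 - <<'E'
from h import *
plan([.452,-.323,.154],16.5,52)
grab('wrist','w8.png');grab('top','t8.png')
cv2.imwrite('pics/t8.png',cv2.resize(cv2.imread('pics/t8.png')[150:280,280:430],None,fx=4.5,fy=4.5))
E
```

```text
time_s: 10.9
position: [0.496, -0.3111, 0.1773]
tool_rot: [[-0.285, 0.592, 0.754], [0.959, 0.176, 0.224], [-0.0, 0.786, -0.618]]
ft_force: [0.0, -0.6, -1.3]
grip_width: 0.0107
t 10.9 pos [ 0.496  -0.3111  0.1773] yaw 16.55 q [ -68.5   22.3   98.7   57.7   67.9 -112.8] F [ 0.  -0.6 -1.3] w 0.0107
turn units (tool now) [-0.019 -0.002  0.004]
shift now axes [ 0.023 -0.929 -0.429]  shift after turn [ 0.023 -0.928 -0.432]
```

View pics/w8.png

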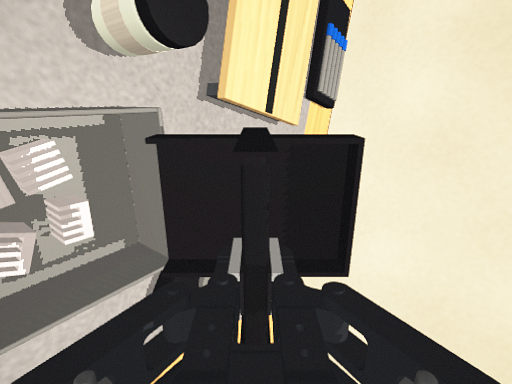

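View pics/t8.png

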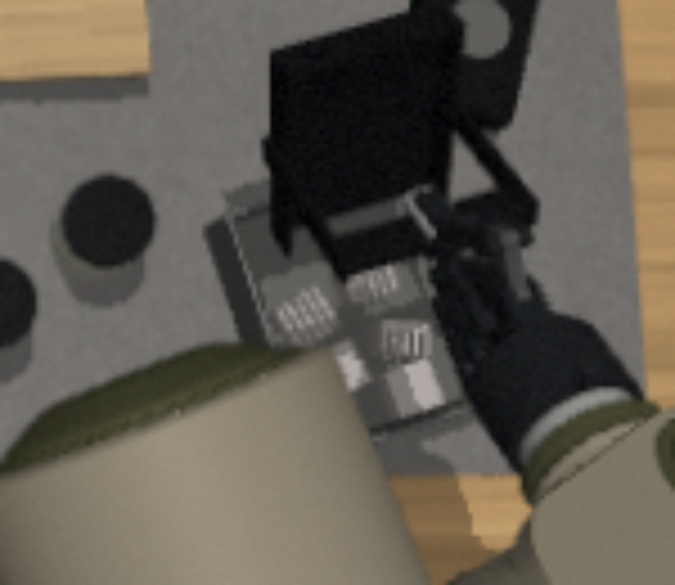

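All five sinks are in the bin and the tray is empty. I'll level the tray and take it back.

```bash
python3 -m pendant '[0,0,-0.16,-0.01,0.98,0,0, 0,0,-0.16,-0.01,1,0,0, 0,0,-0.16,-0.01,1,0,0, 0,0,-0.16,-0.01,1,0,0, 0,0,-0.16,-0.01,1,0,0, 0,0,-0.16,-0.01,1,0,0, 0,0,-0.08,0,0.5,0,0, 0,0,0,-0.4,0,0,0, 0,0,0,-0.6,0,0,0, 0,0,0,-0.3,0,0,0, 0,0,0,0,0,0,0]'; python3 - <<'E'
from h import *
plan([.400,.356,.215],2.5)
E
```

```text
time_s: 12.1
position: [0.4536, -0.3244, 0.2223]
tool_rot: [[-0.284, 0.959, 0.006], [0.959, 0.284, -0.004], [-0.006, 0.005, -1.0]]
ft_force: [0.2, 0.5, -2.0]
grip_width: 0.0109
t 12.1 pos [ 0.4536 -0.3244  0.2223] yaw 16.49 q [-47.8  21.4  70.6   0.1  87.7 -64.3] F [ 0.2  0.5 -2. ] w 0.0109
turn units (tool now) [0.039 0.035 1.749]
shift now axes [13.353  2.835  0.086]  shift after turn [13.641 -0.477  0.146]
```

```bash
python3 -m pendant '[0,0,0,0,0,0,0.6, 0,0,0,0,0.03,0.03,0.6, 0,0.4,0,0,0,0,0.55, 0,0.7,-0.02,0,0,0,0, 0,0.8,-0.03,0,0,0,0, 0,0.8,-0.03,0,0,0,0, 0,0.8,-0.03,0,0,0,0, 0,0.8,-0.03,0,0,0,0, 0,0.8,-0.03,0,0,0,0, 0,0.8,-0.03,0,0,0,0, 0,0.8,-0.03,0,0,0,0, 0,0.8,-0.03,0,0,0,0]'; python3 -m pendant '[0,0.8,-0.03,0,0,0,0, 0,0.8,-0.03,0,0,0,0, 0,0.8,-0.03,0,0,0,0, 0,0.8,-0.03,0,0,0,0, 0,0.6,-0.03,0,0,0,0, 0,0.4,0,0,0,0,0, 0,0.2,0,0,0,0,0, 0,0,0,0,0,0,0, 0,0,0,0,0,0,0]'; python3 - <<'E'
from h import *
plan([.400,.356,.044],2.5)
E
```

```text
time_s: 13.3
position: [0.4209, 0.0517, 0.2207]
tool_rot: [[-0.043, 0.999, -0.003], [0.999, 0.043, 0.004], [0.004, -0.003, -1.0]]
ft_force: [1.8, 0.3, -2.1]
grip_width: 0.0106
time_s: 14.2
position: [0.4046, 0.2688, 0.2219]
tool_rot: [[-0.043, 0.999, -0.003], [0.999, 0.043, 0.004], [0.004, -0.002, -1.0]]
ft_force: [-0.5, 0.1, -1.2]
grip_width: 0.0109
t 14.2 pos [0.4046 0.2688 0.2219] yaw 2.48 q [19.5 14.2 81.2  0.2 84.7 17. ] F [-0.5  0.1 -1.2] w 0.0109
turn units (tool now) [-0.018 -0.026 -0.003]
shift now axes [ 1.733 -0.007  3.564]  shift after turn [ 1.746 -0.015  3.558]
```

```bash
python3 -m pendant '[0,0.5,0,0,-0.02,-0.02,0, 0,0.6,0,0.1,0,0,0, 0,0.5,0,0.3,0,0,0, 0,0.14,0,0.5,0,0,0, 0,0,0,0.7,0,0,0, 0,0,0,0.7,0,0,0, 0,0,0,0.6,0,0,0, 0,0,0,0.3,0,0,0, 0,0,0,0,0,0,0]'; python3 - <<'E'
from h import *
plan([.400,.356,.044],2.5)
grab('wrist','w9.png')
E
```

```text
time_s: 15.1
position: [0.4004, 0.355, 0.0606]
tool_rot: [[-0.042, 0.999, -0.003], [0.999, 0.042, -0.001], [-0.001, -0.003, -1.0]]
ft_force: [-0.1, 1.2, -1.6]
grip_width: 0.0107
t 15.1 pos [0.4004 0.355  0.0606] yaw 2.4 q [28.8 28.4 88.2  0.  63.6 26.4] F [-0.1  1.2 -1.6] w 0.0107
turn units (tool now) [-0.022  0.005 -0.012]
shift now axes [ 0.022 -0.006  0.332]  shift after turn [ 0.021 -0.007  0.332]
```

View pics/w9.png

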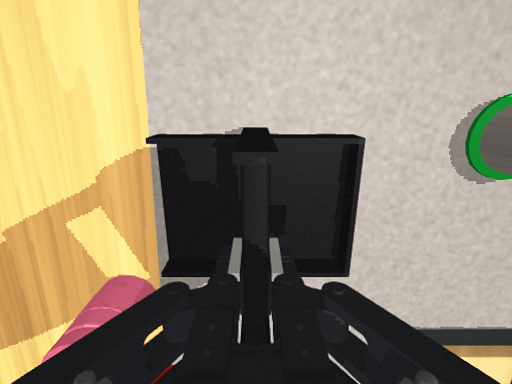

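Lowering slowly to contact, then releasing.

```bash
python3 -m pendant '[0,0,0,0.12,0,0,0, 0,0,0,0.12,0,0,0, 0,0,0,0.07,0,0,0, 0,0,0,0.02,0,0,0, 0,0,0,0,0,0,0]'; python3 - <<'E'
from h import *
plan([.400,.356,.043],2.5)
im=grab('wrist');C=cloud(im);P=C.reshape(-1,3)
d=P[:,:2]-[.4,.356];m=(abs(d[:,0])<.07)&(abs(d[:,1])<.05)&(P[:,2]<.02)&(P[:,2]>-.02);
A=np.c_[P[m],np.ones(m.sum())];k=np.linalg.lstsq(A[:,[0,1,3]],A[:,2],rcond=None)[0];print('floor',np.median(P[m,2]),'slope',k[:2])
E
```

```text
time_s: 15.65
position: [0.401, 0.3567, 0.046]
tool_rot: [[-0.044, 0.999, 0.001], [0.999, 0.044, 0.002], [0.002, 0.001, -1.0]]
ft_force: [0.4, 0.3, -2.1]
grip_width: 0.0106
t 15.65 pos [0.401  0.3567 0.046 ] yaw 2.5 q [29.  29.5 89.1  0.1 61.3 26.4] F [ 0.4  0.3 -2.1] w 0.0106
turn units (tool now) [ 0.006 -0.011  0.   ]
shift now axes [-0.014 -0.02   0.059]  shift after turn [-0.013 -0.02   0.059]
floor 0.006637578834251182 slope [ 0.001325   -0.01444532]
```

```bash
python3 -m pendant '[0,0,0,0.04,0,0,0, 0,0,0,0.03,0,0,0, 0,0,0,0,0,0,0]'; python3 -m pendant '[14,0,0,0,0,0,0, 30,0,0,0,0,0,0, 50,0,0,0,0,0,0, 50,0,0,0,0,0,0,50,0,0,0,0,0,0]'; python3 - <<'E'
from h import *
im=grab('wrist');C=cloud(im);P=C.reshape(-1,3)
d=P[:,:2]-[.4,.356];m=(abs(d[:,0])<.07)&(abs(d[:,1])<.05)&(P[:,2]<.02)&(P[:,2]>-.02);
A=np.c_[P[m],np.ones(m.sum())];k=np.linalg.lstsq(A[:,[0,1,3]],A[:,2],rcond=None)[0];print('floor',np.median(P[m,2]),'slope',k[:2])
E
```

```text
time_s: 16.0
position: [0.4011, 0.3569, 0.0431]
tool_rot: [[-0.044, 0.999, 0.002], [0.999, 0.044, 0.002], [0.002, 0.002, -1.0]]
ft_force: [-1.4, -0.6, 4.5]
grip_width: 0.0106
time_s: 16.5
position: [0.401, 0.3567, 0.0424]
tool_rot: [[-0.044, 0.999, 0.001], [0.999, 0.044, 0.002], [0.002, 0.001, -1.0]]
ft_force: [0.9, -0.0, -0.8]
grip_width: 0.0499
floor 0.003749522223606855 slope [ 0.0012622 -0.0227892]
```

```bash
python3 -m pendant '[50,0,0,-0.5,0,0,0, 50,0,0,-0.8,0,0,0, 50,0,0,-0.8,0,0,0, 50,0,0,-0.8,0,0,0, 85,-0.3,0,-0.3,0,0,0, 85,-0.6,0,0,0,0,0, 85,-0.8,0,0,0,0,0, 85,-0.6,0,0,0,0,0,85,-0.3,0,0,0,0,0, 85,0,0,0,0,0,0]' 40; cat > jars.py <<'E'
from h import *
im=grab('top');C=cloud(im);f=im['frame']
m=((C[...,2]>0.074)&(C[...,2]<0.135)&(f.max(2)<75)).astype(np.uint8)
n,l,s,c=cv2.connectedComponentsWithStats(m)
for i in range(1,n):
    if s[i,4]>100:
        z=np.median(C[l==i][:,2]);z=.085 if z<.1 else .125;p=onz(im,*c[i],z)
        if .25<p[0]<.8 and abs(p[1])<.3: print('jar',c[i].round(1),s[i,2:5],np.median(C[l==i],0).round(4),p.round(4))
E
python3 - <<'E'
from jars import *
hsv=cv2.cvtColor(f,cv2.COLOR_RGB2HSV)
for (u0,u1) in((176,200),(210,240),(245,280),(285,312)):
    pts=[]
    for u in range(u0,u1):
        col=f[125:160,u].sum(1).astype(float);k=np.nonzero(col<120)[0]
        w=200-col;w[w<0]=0;v=(w*np.arange(125,160)).sum()/w.sum();pts.append(onz(im,u,v,.04)[:2])
    pts=np.array(pts);print(pts.mean(0).round(4))
# shelf ends rows
m=((C[...,2]>0.03)&(C[...,2]<0.05)).astype(np.uint8)
n,l,s,c=cv2.connectedComponentsWithStats(m);i=1+np.argmax(s[1:,4])
q=[onz(im,a,b,.04)[:2] for b,a in np.argwhere(l==i)]
r=cv2.minAreaRect(np.float32(q));print(r,cv2.boxPoints(r).round(4).tolist(),np.mean(q,0))
plan([.437,.079,.1],2.8)
cv2.imwrite('pics/t10.png',cv2.cvtColor(f,cv2.COLOR_RGB2BGR))
E
```

```text
time_s: 17.55
position: [0.4063, 0.2247, 0.2018]
tool_rot: [[-0.041, 0.999, -0.0], [0.999, 0.041, 0.001], [0.001, -0.0, -1.0]]
ft_force: [-0.5, 0.0, -0.4]
grip_width: 0.0851
jar [303.4 198.7] [ 21  20 320] [ 0.4749 -0.157   0.0844] [ 0.4756 -0.1575  0.085 ]
jar [193.2 206.8] [ 21  21 341] [0.4513 0.1587 0.0848] [0.4517 0.1582 0.085 ]
jar [220.9 212.4] [ 21  20 316] [0.4367 0.0786 0.0846] [0.4358 0.0787 0.085 ]
jar [277.2 216.9] [ 21  21 330] [ 0.423  -0.0811  0.0844] [ 0.4233 -0.0816  0.085 ]
[nan nan]
[0.6607 0.0749]
[ 0.6664 -0.0406]
[nan nan]
((0.6609582901000977, 0.01620711386203766), (0.183942973613739, 0.4182400703430176), 2.7918496131896973) [[0.558899998664856, 0.22059999406337738], [0.5792999863624573, -0.19709999859333038], [0.7630000114440918, -0.1881999969482422], [0.7426000237464905, 0.2295999974012375]] [0.65977514 0.01743592]
t 17.6 pos [0.4063 0.2258 0.2019] yaw 2.39 q [14.4 12.9 86.4  0.1 80.7 12. ] F [0.7 1.1 0.5] w 0.0851
turn units (tool now) [ 0.    -0.011 -0.051]
shift now axes [-2.962  0.49   2.034]  shift after turn [-2.963  0.469  2.038]<stdin>:7: RuntimeWarning: invalid value encountered in scalar divide
```

View pics/t10.png

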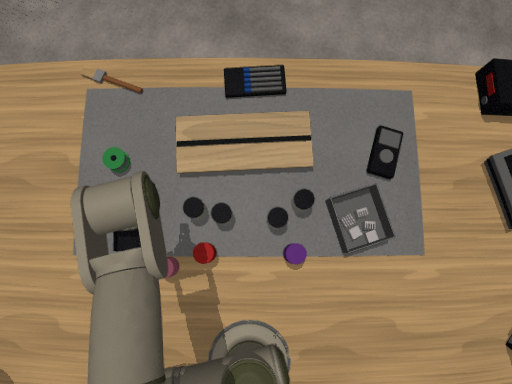

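```bash
python3 - <<'E'
from h import *
plan([.4515,.1584,.10],2.8)
E
python3 -m pendant '[85,-0.4,0.3,0,0,0,-0.05, 85,-0.5,0.4,0.3,0,0,0, 85,-0.4,0.2,0.6,0,0,0, 85,-0.05,0,0.7,0,0,0, 85,0,0,0.3,0,0,0, 85,0,0,0,0,0,0]' 40;  python3 - <<'E'
from h import *
plan([.4515,.1584,-.008],2.8)
grab('wrist','w11.png')
E
```

```text
t 17.6 pos [0.4063 0.2258 0.2019] yaw 2.39 q [14.4 12.9 86.4  0.1 80.7 12. ] F [0.7 1.1 0.5] w 0.0851
turn units (tool now) [ 0.    -0.011 -0.051]
shift now axes [-1.388  0.846  2.036]  shift after turn [-1.391  0.836  2.038]
time_s: 18.2
position: [0.4535, 0.1619, 0.105]
tool_rot: [[-0.051, 0.999, -0.004], [0.999, 0.051, 0.001], [0.001, -0.004, -1.0]]
ft_force: [-0.4, -0.2, 0.7]
grip_width: 0.0849
t 18.2 pos [0.4535 0.1619 0.105 ] yaw 2.92 q [ 5.5 20.5 93.1  0.1 66.6  2.5] F [-0.4 -0.2  0.7] w 0.0849
turn units (tool now) [-0.03  -0.01   0.016]
shift now axes [-0.071 -0.034  2.26 ]  shift after turn [-0.067 -0.044  2.26 ]
```

View pics/w11.png

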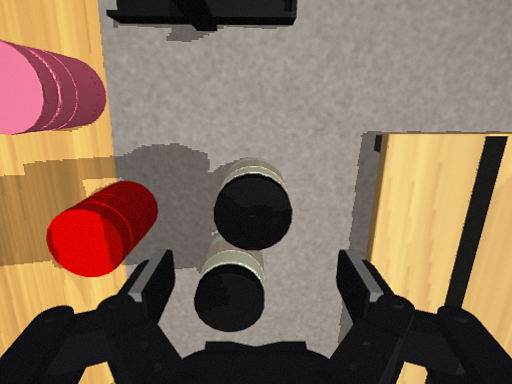

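```bash
python3 -m pendant '[85,-0.07,-0.04,0.2,0,0,0, 85,0,0,0.5,0,0,0, 85,0,0,0.6,0,0,0, 85,0,0,0.5,0,0,0, 85,0,0,0.3,0,0,0, 85,0,0,0.1,0,0,0,85,0,0,0.05,0,0,0, 85,0,0,0,0,0,0]' 40;  python3 - <<'E'
from h import *
plan([.4515,.1584,-.008],2.8)
grab('scene','s11.png')
cv2.imwrite('pics/s11.png',cv2.resize(cv2.imread('pics/s11.png')[130:290,210:370],None,fx=3.7,fy=3.7))
E
```

```text
time_s: 19.05
position: [0.4537, 0.1584, -0.0045]
tool_rot: [[-0.051, 0.999, 0.002], [0.999, 0.051, 0.002], [0.002, 0.002, -1.0]]
ft_force: [-0.4, -0.5, 0.7]
grip_width: 0.0851
t 19.05 pos [ 0.4537  0.1584 -0.0045] yaw 2.92 q [5.00e+00 2.98e+01 1.01e+02 1.00e-01 4.90e+01 2.00e+00] F [-0.4 -0.5  0.7] w 0.0851
turn units (tool now) [ 0.018 -0.012  0.015]
shift now axes [ 0.003 -0.044  0.07 ]  shift after turn [ 0.003 -0.044  0.07 ]
```

View pics/s11.png

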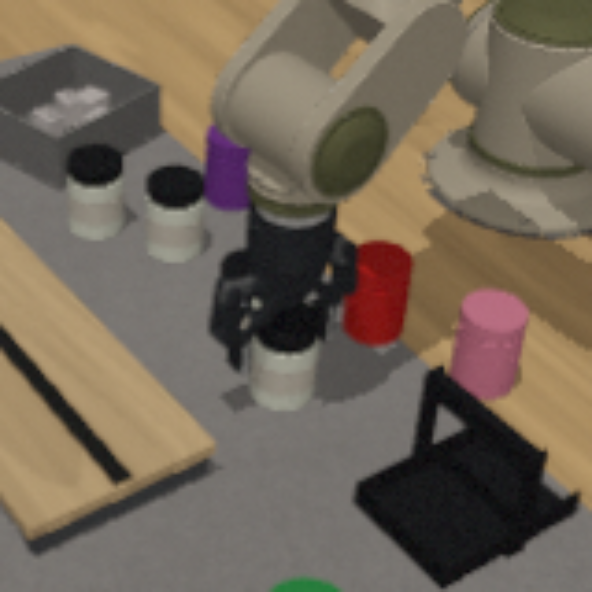

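The fingers straddle jar 1. Closing now.

```bash
python3 -m pendant '[50,0,-0.04,0,0,0,0, 50,0,0,0,0,0,0, 50,0,0,0,0,0,0, 50,0,0,0,0,0,0, 50,0,0,0,0,0,0]' 40;  python3 - <<'E'
from h import *
plan([.6579,.1199,.047],2.8)
E
```

```text
time_s: 19.6
position: [0.4512, 0.158, -0.0046]
tool_rot: [[-0.05, 0.999, 0.001], [0.999, 0.05, 0.002], [0.002, 0.002, -1.0]]
ft_force: [-1.2, 0.5, 6.6]
grip_width: 0.0597
t 19.6 pos [ 0.4512  0.158  -0.0046] yaw 2.89 q [5.000e+00 2.970e+01 1.014e+02 1.000e-01 4.880e+01 2.000e+00] F [-1.2  0.5  6.6] w 0.0597
turn units (tool now) [ 0.011 -0.013  0.012]
shift now axes [-0.969  4.093 -1.027]  shift after turn [-0.964  4.093 -1.032]
```

```bash
python3 -m pendant '[50,0,0,-0.3,0,0,0, 50,0,0,-0.6,0,0,0, 50,0,0.1,-0.6,0,0,0, 50,-0.1,0.4,-0.4,0,0,0, 50,-0.2,0.6,0,0,0,0, 50,-0.2,0.7,0,0,0,0, 50,-0.2,0.7,0,0,0,0, 50,-0.15,0.7,0,0,0,0,50,-0.1,0.5,0,0,0,0, 50,0,0.25,0,0,0,0,50,0,0,0,0,0,0,50,0,0,0,0,0,0]' 40;  python3 - <<'E'
from h import *
plan([.6579,.1199,.036],2.8)
im=grab('scene','s12.png')
cv2.imwrite('pics/s12.png',cv2.resize(cv2.imread('pics/s12.png')[110:290,150:330],None,fx=3.3,fy=3.3))
E
```

```text
time_s: 20.8
position: [0.6498, 0.1204, 0.0894]
tool_rot: [[-0.051, 0.999, -0.0], [0.999, 0.051, 0.002], [0.002, -0.0, -1.0]]
ft_force: [-0.7, -1.2, -1.2]
grip_width: 0.0593
t 20.8 pos [0.6498 0.1204 0.0894] yaw 2.91 q [ 0.2 37.7 64.2  0.1 78.2 -2.7] F [-0.7 -1.2 -1.2] w 0.0593
turn units (tool now) [-0.003 -0.011  0.014]
shift now axes [-0.021  0.161  1.069]  shift after turn [-0.019  0.16   1.069]
```

View pics/s12.png

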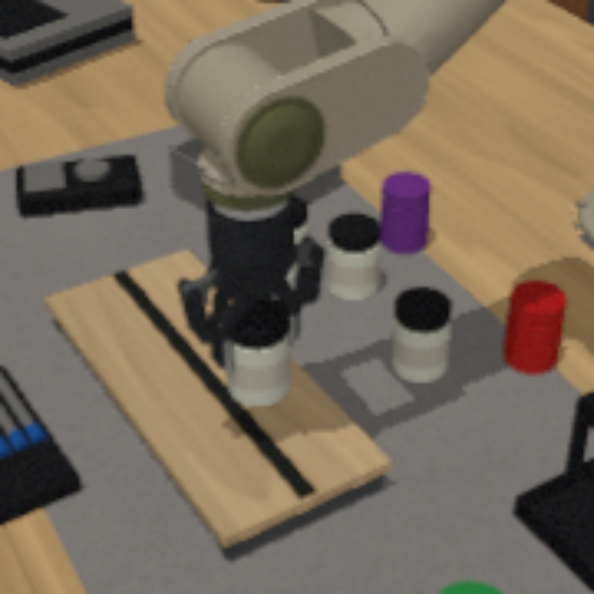

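```bash
python3 -m pendant '[50,-0.02,0.1,0.1,0,0,0, 50,0,0.06,0.3,0,0,0, 50,0,0,0.3,0,0,0, 50,0,0,0.2,0,0,0, 50,0,0,0.08,0,0,0, 50,0,0,0.05,0,0,0, 50,0,0,0,0,0,0]' 40;  python3 - <<'E'
from h import *
plan([.6579,.1199,.036],2.8)
E
```

```text
time_s: 21.55
position: [0.6588, 0.1199, 0.0383]
tool_rot: [[-0.051, 0.999, 0.001], [0.999, 0.051, 0.002], [0.002, 0.001, -1.0]]
ft_force: [-0.1, -0.5, -1.5]
grip_width: 0.0594
t 21.55 pos [0.6588 0.1199 0.0383] yaw 2.9 q [ 0.2 41.3 66.   0.1 72.7 -2.8] F [-0.1 -0.5 -1.5] w 0.0594
turn units (tool now) [ 0.007 -0.011  0.013]
shift now axes [ 0.002 -0.018  0.046]  shift after turn [ 0.002 -0.018  0.046]
```

```bash
python3 -m pendant '[50,0,-0.015,0.03,0,0,0, 50,0,0,0.02,0,0,0, 50,0,0,0,0,0,0]' 40; python3 -m pendant '[63,0,0,0,0,0,0, 70,0,0,0,0,0,0, 85,0,0,0,0,0,0, 85,0,0,0,0,0,0, 85,0,0,-0.2,0,0,0,85,0,0,-0.4,0,0,0,85,0,0,-0.8,0,0,0,85,0,-0.4,-0.6,0,0,0,85,0,-0.8,0,0,0,0,85,0,-0.8,0,0,0,0,85,0,-0.8,0,0,0,0,85,0,-0.4,0,0,0,0]' 40;python3 -m pendant '[85,0,0,0,0,0,0]'; python3 - <<'E'
from jars import *
plan([.4365,.0787,.10],2.8)
E
```

```text
time_s: 21.85
position: [0.658, 0.1198, 0.0359]
tool_rot: [[-0.051, 0.999, 0.001], [0.999, 0.051, 0.002], [0.001, 0.001, -1.0]]
ft_force: [0.1, -0.2, -0.4]
grip_width: 0.0589
time_s: 23.05
position: [0.4953, 0.1117, 0.1367]
tool_rot: [[-0.051, 0.999, 0.001], [0.999, 0.051, 0.002], [0.002, 0.001, -1.0]]
ft_force: [0.3, 1.0, 0.4]
grip_width: 0.0851
time_s: 23.15
position: [0.4963, 0.1117, 0.137]
tool_rot: [[-0.051, 0.999, 0.001], [0.999, 0.051, 0.002], [0.001, 0.001, -1.0]]
ft_force: [-0.1, 0.3, -0.4]
grip_width: 0.085
jar [206.3 132.6] [ 20  18 291] [0.6586 0.121  0.1246] [0.6592 0.1205 0.125 ]
jar [303.4 198.7] [ 21  20 318] [ 0.475  -0.1571  0.0845] [ 0.4755 -0.1577  0.085 ]
jar [224.7 212.6] [ 12  21 179] [0.4343 0.0694 0.0847] [0.4352 0.0679 0.085 ]
jar [277.2 216.9] [ 21  21 331] [ 0.4229 -0.0812  0.0845] [ 0.4231 -0.0816  0.085 ]
t 23.2 pos [0.4981 0.1116 0.1369] yaw 2.9 q [-0.7 20.8 86.3  0.1 72.7 -3.7] F [0.1 0.5 1.2] w 0.0849
turn units (tool now) [ 0.02  -0.011  0.013]
shift now axes [-0.596 -1.266  0.733]  shift after turn [-0.597 -1.263  0.737]
```

```bash
python3 -m pendant '[85,-0.2,-0.4,0,0,0,0, 85,-0.3,-0.5,0.2,0,0,0, 85,-0.15,-0.3,0.3,0,0,0,85,0,-0.05,0.2,0,0,0, 85,0,0,0,0,0,0]' 40; python3 - <<'E'
from jars import *
plan([.4365,.0787,-.005],2.8)
w=grab('wrist','w13.png')
E
```

```text
time_s: 23.7
position: [0.4378, 0.0757, 0.1]
tool_rot: [[-0.05, 0.999, -0.0], [0.999, 0.05, 0.002], [0.002, -0.0, -1.0]]
ft_force: [-0.6, 0.0, 0.0]
grip_width: 0.0849
jar [206.4 134.2] [ 20  21 347] [0.6547 0.121  0.1247] [0.6546 0.1203 0.125 ]
jar [303.4 198.7] [ 21  20 317] [ 0.4749 -0.1571  0.0844] [ 0.4756 -0.1575  0.085 ]
jar [277.2 216.8] [ 21  21 330] [ 0.423  -0.0811  0.0844] [ 0.4233 -0.0816  0.085 ]
t 23.75 pos [0.4385 0.0758 0.1006] yaw 2.88 q [-5.6 17.4 99.1  0.1 63.5 -8.5] F [-0.1 -0.4  0.1] w 0.0849
turn units (tool now) [ 0.007 -0.011  0.01 ]
shift now axes [ 0.057 -0.039  2.113]  shift after turn [ 0.06  -0.037  2.113]
```

View pics/w13.png

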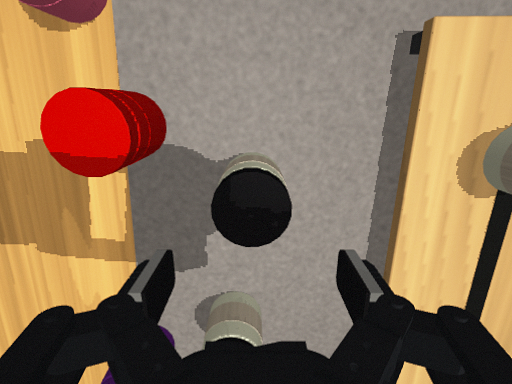

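```bash
cat > wj.py <<'E'
from h import *
w=grab('wrist');C=cloud(w);f=w['frame']
m=((C[...,2]>0.075)&(C[...,2]<0.135)&(f.max(2)<75)).astype(np.uint8)
n,l,s,c=cv2.connectedComponentsWithStats(m)
for i in range(1,n):
    if s[i,4]>800: 
        P=C[l==i];z=np.median(P[:,2]);k=(abs(P[:,2]-z)<.004);P=P[k]
        r=cv2.minEnclosingCircle(np.float32(P[:,:2]));print('w',c[i].round(),s[i,4],z.round(4),np.round(r[0],4),round(r[1],4),((P.min(0)+P.max(0))/2).round(4))
E
python3 wj.py
```

```text
w [251. 207.] 4912 0.0847 [0.4355 0.0808] 0.03 [0.4352 0.0807 0.0839]
```

```bash
python3 -m pendant '[85,0.08,-0.05,0.2,0,0,0, 85,0,0,0.5,0,0,0, 85,0,0,0.6,0,0,0, 85,0,0,0.5,0,0,0, 85,0,0,0.25,0,0,0, 85,0,0,0.06,0,0,0, 85,0,0,0,0,0,0]' 40;  python3 - <<'E'
from h import *
plan([.436,.080,-.005],2.8)
E
```

```text
time_s: 24.55
position: [0.4355, 0.0801, -0.0047]
tool_rot: [[-0.051, 0.999, 0.001], [0.999, 0.051, 0.002], [0.001, 0.001, -1.0]]
ft_force: [0.6, -0.2, 0.4]
grip_width: 0.085
t 24.55 pos [ 0.4355  0.0801 -0.0047] yaw 2.91 q [-5.000e+00  2.740e+01  1.069e+02  1.000e-01  4.570e+01 -8.000e+00] F [ 0.6 -0.2  0.4] w 0.085
turn units (tool now) [ 0.01  -0.011  0.014]
shift now axes [-0.002  0.01   0.005]  shift after turn [-0.002  0.01   0.005]
```

```bash
python3 -m pendant '[50,0,0,0,0,0,0, 50,0,0,0,0,0,0, 50,0,0,0,0,0,0, 50,0,0,0,0,0,0, 50,0,0,-0.3,0,0,0, 50,0,0,-0.6,0,0,0, 50,0,0,-0.7,0,0,0, 50,0,0.3,-0.5,0,0,0, 50,0,0.6,-0.1,0,0,0, 50,-0.1,0.7,0,0,0,0, 50,-0.1,0.7,0,0,0,0, 50,-0.1,0.7,0,0,0,0]' 40; python3 -m pendant '[50,-0.05,0.6,0,0,0,0, 50,0,0.4,0,0,0,0, 50,0,0.2,0,0,0,0, 50,0,0,0,0,0,0, 50,0,0,0,0,0,0]'; python3 - <<'E'
from h import *
plan([.662,.0512,.036],2.8)
E
python3 jars.py
```

```text
time_s: 25.75
position: [0.5864, 0.0724, 0.1057]
tool_rot: [[-0.051, 0.999, 0.001], [0.999, 0.051, 0.002], [0.001, 0.001, -1.0]]
ft_force: [0.2, 0.2, -0.8]
grip_width: 0.0592
time_s: 26.25
position: [0.6447, 0.073, 0.1052]
tool_rot: [[-0.051, 0.999, 0.0], [0.999, 0.051, 0.002], [0.002, 0.0, -1.0]]
ft_force: [0.1, -1.0, -1.1]
grip_width: 0.0593
t 26.25 pos [0.6447 0.073  0.1052] yaw 2.9 q [-4.  35.7 65.3  0.1 79.  -6.9] F [ 0.1 -1.  -1.1] w 0.0593
turn units (tool now) [ 0.001 -0.011  0.013]
shift now axes [-0.455  0.324  1.383]  shift after turn [-0.453  0.325  1.384]
jar [303.4 198.7] [ 21  20 320] [ 0.4751 -0.1571  0.0843] [ 0.4755 -0.1575  0.085 ]
jar [277.2 216.9] [ 21  21 329] [ 0.423  -0.0811  0.0843] [ 0.4232 -0.0815  0.085 ]
```

The carried jar is lower than I wanted next to jar 1, so I'll check whether they touched before moving.

```bash
python3 - <<'E'
from h import *
for n in('scene','top','wrist'): 
    im=grab(n,n+'14.png')
    a=cv2.imread('pics/'+n+'14.png')
    if n=='scene': cv2.imwrite('pics/s14.png',cv2.resize(a[110:290,130:310],None,fx=3.3,fy=3.3))
    if n=='top': cv2.imwrite('pics/t14.png',cv2.resize(a[90:240,150:330],None,fx=3.8,fy=3.8))
E
```

```text
(no output)
```

View pics/s14.png

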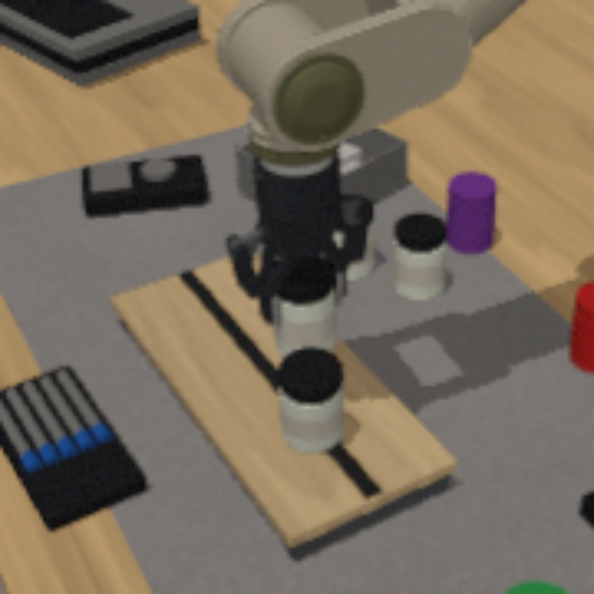

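View pics/t14.png

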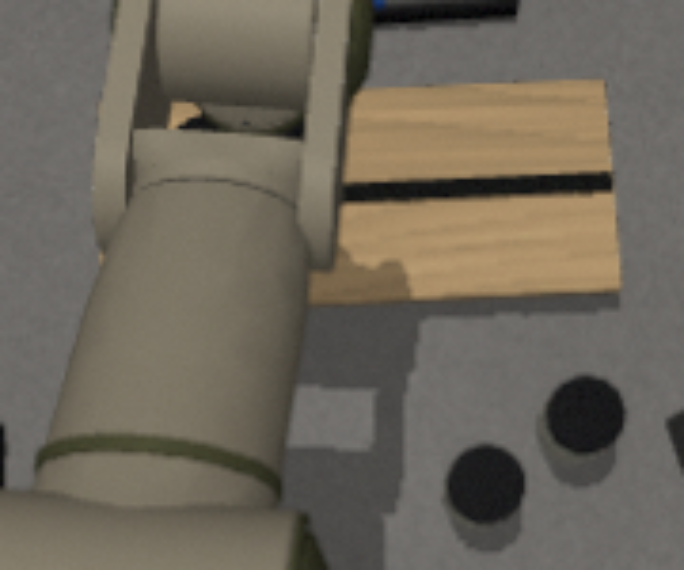

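View pics/wrist14.png

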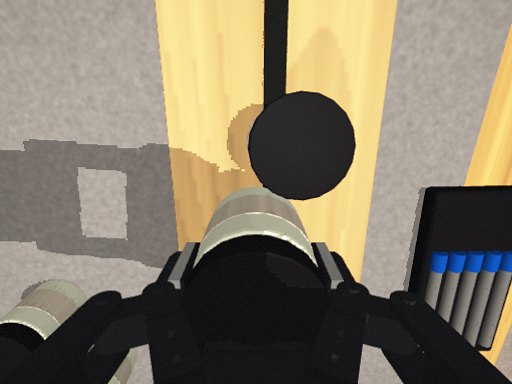

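Jar 1 is upright but was pushed away from the robot and along the tape. I'll back off sideways, raise the carried jar and measure.

```bash
python3 -m pendant '[50,-0.2,0,0,0,0,0, 50,-0.3,0,-0.1,0,0,0, 50,-0.1,0,-0.5,0,0,0, 50,0,0,-0.4,0,0,0, 50,0,0,0,0,0,0]'; python3 wj.py; python3 - <<'E'
from h import *
plan([.662,.0512,.036],2.8)
E
```

```text
time_s: 26.95
position: [0.6482, 0.0414, 0.1585]
tool_rot: [[-0.049, 0.999, 0.007], [0.999, 0.049, 0.001], [0.0, 0.007, -1.0]]
ft_force: [0.1, 0.7, -0.9]
grip_width: 0.0591
w [284. 101.] 5624 0.1247 [0.6645 0.1217] 0.0296 [0.6647 0.1217 0.1246]
w [ 36. 291.] 2565 0.0848 [ 0.4231 -0.0806] 0.0306 [ 0.4234 -0.08    0.0839]
t 27.0 pos [0.6473 0.0418 0.1563] yaw 2.85 q [-6.8 33.3 61.1  0.1 85.4 -9.6] F [-0.1 -0.2 -1.9] w 0.0594
turn units (tool now) [ 0.026 -0.007  0.006]
shift now axes [0.17  0.295 2.407]  shift after turn [0.173 0.303 2.406]
```

```bash
python3 -m pendant '[50,0.1,0.15,0.1,0,0,0, 50,0.07,0.15,0.3,0,0,0, 50,0,0,0.5,0,0,0, 50,0,0,0.6,0,0,0, 50,0,0,0.5,0,0,0, 50,0,0,0.2,0,0,0, 50,0,0,0,0,0,0]';python3 - <<'E'
from h import *
plan([.662,.0512,.036],2.8)
E
```

```text
time_s: 27.7
position: [0.6605, 0.0528, 0.0425]
tool_rot: [[-0.051, 0.999, -0.004], [0.999, 0.051, 0.002], [0.002, -0.004, -1.0]]
ft_force: [0.4, 0.1, -0.7]
grip_width: 0.0592
t 27.7 pos [0.6605 0.0528 0.0425] yaw 2.92 q [-5.7 40.5 66.8  0.1 72.9 -8.6] F [ 0.4  0.1 -0.7] w 0.0592
turn units (tool now) [-0.026 -0.016  0.015]
shift now axes [-0.034  0.029  0.129]  shift after turn [-0.033  0.029  0.129]
```

```bash
python3 -m pendant '[50,-0.03,0.03,0.07,0,0,0, 50,0,0,0.05,0,0,0, 50,0,0,0,0,0,0, 63,0,0,0,0,0,0, 70,0,0,0,0,0,0, 85,0,0,0,0,0,0, 85,0,0,0,0,0,0, 85,0,0,-0.3,0,0,0, 85,0,0,-0.6,0,0,0, 85,0,0,-0.8,0,0,0, 85,0,0,-0.4,0,0,0, 85,0,0,0,0,0,0]';python3 wj.py; python3 - <<'E'
from h import *
plan([.6585,.1205,.036],2.8)
grab('wrist','w15.png')
E
```

```text
time_s: 28.9
position: [0.6643, 0.0507, 0.1479]
tool_rot: [[-0.051, 0.999, 0.008], [0.999, 0.051, 0.001], [0.0, 0.008, -1.0]]
ft_force: [0.0, 0.2, -0.1]
grip_width: 0.0847
w [261. 114.] 5999 0.1247 [0.6645 0.1218] 0.0299 [0.6646 0.1218 0.1247]
w [253. 209.] 4558 0.1247 [0.6632 0.0517] 0.0299 [0.6628 0.0517 0.1238]
w [ 19. 304.] 1938 0.0848 [ 0.4253 -0.082 ] 0.0307 [ 0.4301 -0.0812  0.0838]
t 28.95 pos [0.6633 0.0508 0.1454] yaw 2.9 q [-5.8 35.5 58.8  0.1 85.5 -8.7] F [-0.1 -0.1 -0.9] w 0.0851
turn units (tool now) [ 0.025 -0.008  0.013]
shift now axes [ 1.395 -0.033  2.189]  shift after turn [ 1.397 -0.028  2.187]
```

View pics/w15.png

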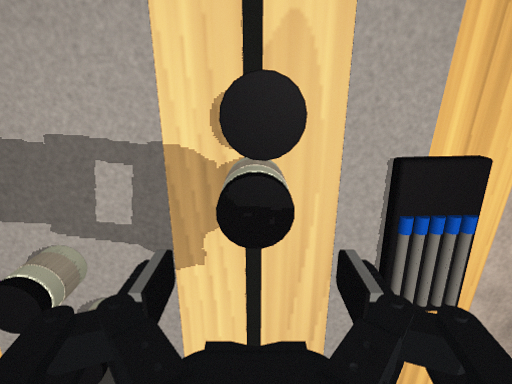

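```bash
python3 - <<'E'
from h import *
w=grab('wrist');f=w['frame'].astype(int)
for v in list(range(2,60,10))+list(range(262,340,12)):
    k=np.nonzero(f[v,225:280].max(1)<70)[0]+225
    # board edges: wood = R-B>40
    wd=np.nonzero((f[v,:,0]-f[v,:,2]>40))[0];wd=wd[(wd>140)&(wd<370)]
    a=onz(w,k.min()-.5,v,.04);b=onz(w,k.max()+.5,v,.04);e=onz(w,wd.min()-.5,v,.04);g=onz(w,wd.max()+.5,v,.04)
    print(v,((a+b)/2)[:2].round(4),(b-a)[0].round(4),'edges',e[:2].round(4),g[:2].round(4),((e+g)/2)[:2].round(4))
E
```

```text
2 [0.6526 0.2116] 0.0178 edges [0.5639 0.207 ] [0.7422 0.216 ] [0.6531 0.2115]
12 [0.653  0.2042] 0.0163 edges [0.5643 0.1997] [0.7426 0.2087] [0.6534 0.2042]
22 [0.6534 0.1967] 0.0165 edges [0.5646 0.1922] [0.743  0.2012] [0.6538 0.1967]
32 [0.6537 0.1891] 0.0166 edges [0.565  0.1845] [0.7433 0.1935] [0.6542 0.189 ]
42 [0.6541 0.1813] 0.0168 edges [0.5653 0.1767] [0.7437 0.1857] [0.6545 0.1812]
52 [0.6545 0.1733] 0.017 edges [0.5657 0.1688] [0.7441 0.1778] [0.6549 0.1733]
262 [ 0.6658 -0.0404] 0.0169 edges [ 0.5762 -0.0449] [ 0.7555 -0.0358] [ 0.6658 -0.0403]
274 [ 0.6666 -0.056 ] 0.0172 edges [ 0.5767 -0.0605] [ 0.7565 -0.0515] [ 0.6666 -0.056 ]
286 [ 0.6668 -0.0722] 0.0163 edges [ 0.5773 -0.0767] [ 0.7563 -0.0677] [ 0.6668 -0.0722]
298 [ 0.6676 -0.0888] 0.0165 edges [ 0.5791 -0.0933] [ 0.7573 -0.0843] [ 0.6682 -0.0888]
310 [ 0.669 -0.106] 0.0156 edges [ 0.5797 -0.1104] [ 0.7584 -0.1014] [ 0.669  -0.1059]
322 [ 0.6699 -0.1237] 0.0158 edges [ 0.5804 -0.1281] [ 0.7595 -0.1191] [ 0.6699 -0.1236]
334 [ 0.6708 -0.142 ] 0.0161 edges [ 0.581  -0.1464] [ 0.7606 -0.1374] [ 0.6708 -0.1419]
```

```bash
python3 -m pendant '[85,0.4,0.02,0,0,0,0, 85,0.5,0.03,0,0,0,0, 85,0.4,0.03,0.1,0,0,0, 85,0.1,0.02,0.3,0,0,0, 85,0,0,0.4,0,0,0, 85,0,0,0.5,0,0,0, 85,0,0,0.3,0,0,0, 85,0,0,0,0,0,0]';python3 - <<'E'
from h import *
plan([.6642,.1216,.036],2.8)
E
```

```text
time_s: 29.85
position: [0.6624, 0.121, 0.0603]
tool_rot: [[-0.051, 0.999, -0.007], [0.999, 0.051, 0.002], [0.002, -0.007, -1.0]]
ft_force: [-0.1, 0.1, -0.2]
grip_width: 0.0852
t 29.85 pos [0.6624 0.121  0.0603] yaw 2.9 q [ 0.3 40.6 63.4  0.1 76.4 -2.7] F [-0.1  0.1 -0.2] w 0.0852
turn units (tool now) [-0.047 -0.013  0.012]
shift now axes [0.008 0.04  0.485]  shift after turn [0.009 0.037 0.485]
```

```bash
python3 -m pendant '[85,0,0.03,0.3,0,0,0, 85,0,0,0.16,0,0,0, 85,0,0,0,0,0,0, 50,0,0,0,0,0,0, 50,0,0,0,0,0,0, 50,0,0,0,0,0,0, 50,0,0,0,0,0,0, 50,0,0,-0.08,0,0,0,50,0,0,-0.1,0,0,0,50,0,0,0,0,0,0]';python3 - <<'E'
from h import *
plan([.6575,.1205,.037],2.8)
E
```

```text
time_s: 30.85
position: [0.6662, 0.1212, 0.051]
tool_rot: [[-0.051, 0.999, 0.002], [0.999, 0.051, 0.002], [0.002, 0.002, -1.0]]
ft_force: [0.6, 0.4, -1.2]
grip_width: 0.059
t 30.85 pos [0.6662 0.1212 0.051 ] yaw 2.9 q [ 0.3 41.2 63.7  0.1 75.  -2.6] F [ 0.6  0.4 -1.2] w 0.059
turn units (tool now) [ 0.013 -0.011  0.013]
shift now axes [-0.005 -0.174  0.279]  shift after turn [-0.005 -0.174  0.279]
```

```bash
python3 -m pendant '[50,0,-0.1,0,0,0,0, 50,0,-0.08,0.05,0,0,0, 50,0,0,0.08,0,0,0,50,0,0,0,0,0,0]';python3 - <<'E'
from h import *
plan([.6575,.1205,.042],2.8)
E
```

```text
time_s: 31.25
position: [0.6564, 0.1207, 0.043]
tool_rot: [[-0.051, 0.999, -0.001], [0.999, 0.051, 0.002], [0.002, -0.001, -1.0]]
ft_force: [-0.3, 1.1, -1.5]
grip_width: 0.059
t 31.25 pos [0.6564 0.1207 0.043 ] yaw 2.9 q [ 0.2 40.8 66.   0.1 73.2 -2.7] F [-0.3  1.1 -1.5] w 0.059
turn units (tool now) [-0.005 -0.011  0.012]
shift now axes [-0.006  0.023  0.019]  shift after turn [-0.006  0.023  0.019]
```

```bash
python3 -m pendant '[50,0,0.02,0.05,0,0,0,50,0,0,0,0,0,0,50,0,0,0,0,0,0]'; python3 -m pendant '[50,0,0,0.04,0,0,0,50,0,0,0,0,0,0,50,0,0,0,0,0,0]'
```

```text
time_s: 31.55
position: [0.6578, 0.1208, 0.0422]
tool_rot: [[-0.051, 0.999, 0.001], [0.999, 0.051, 0.001], [0.001, 0.001, -1.0]]
ft_force: [-3.9, -0.1, 5.5]
grip_width: 0.0591
time_s: 31.85
position: [0.6579, 0.1208, 0.0421]
tool_rot: [[-0.051, 0.999, 0.002], [0.999, 0.051, 0.001], [0.001, 0.002, -1.0]]
ft_force: [-8.9, -0.5, 17.8]
grip_width: 0.0592
```

```bash
python3 -m pendant '[50,0,0,-0.06,0,0,0, 63,0,0,0,0,0,0, 70,0,0,0,0,0,0, 85,0,0,0,0,0,0, 85,0,0,0,0,0,0, 85,0,0,-0.3,0,0,0, 85,0,0,-0.6,0,0,0, 85,0,0,-0.8,0,0,0, 85,0,-0.3,-0.4,0,0,0, 85,-0.2,-0.7,0,0,0,0,85,-0.4,-0.8,0,0,0,0,85,-0.5,-0.8,0,0,0,0]';python3 -m pendant '[85,-0.6,-0.8,0,0,0,0,85,-0.6,-0.7,0,0,0,0,85,-0.6,-0.4,0,0,0,0,85,-0.4,-0.2,0,0,0,0,85,0,0,0,0,0,0]'; python3 jars.py; python3 - <<'E'
from h import *
plan([.4235,-.081,.1],2.8)
E
```

```text
time_s: 33.05
position: [0.5292, 0.0591, 0.1469]
tool_rot: [[-0.052, 0.999, 0.001], [0.999, 0.052, 0.002], [0.001, 0.001, -1.0]]
ft_force: [0.7, -0.3, 0.7]
grip_width: 0.085
time_s: 33.55
position: [0.4308, -0.0579, 0.1471]
tool_rot: [[-0.047, 0.999, 0.001], [0.999, 0.047, 0.001], [0.001, 0.001, -1.0]]
ft_force: [0.6, 0.7, 0.1]
grip_width: 0.0845
jar [231.4 132.3] [ 20  22 342] [0.661  0.05   0.1243] [0.6601 0.0492 0.125 ]
jar [206.8 134.1] [ 21  21 349] [0.6549 0.1188 0.1244] [0.6548 0.1189 0.125 ]
t 33.6 pos [ 0.4313 -0.0568  0.147 ] yaw 2.76 q [-23.2  13.1  96.2   0.1  70.7 -26. ] F [ 0.2 -0.3  0.3] w 0.0849
turn units (tool now) [ 0.009 -0.011 -0.005]
shift now axes [-0.477 -0.181  0.939]  shift after turn [-0.475 -0.18   0.94 ]
```

```bash
python3 -m pendant '[85,-0.25,-0.1,0.2,0,0,0,85,-0.2,-0.08,0.4,0,0,0,85,0,0,0.3,0,0,0,85,0,0,0,0,0,0]'; python3 wj.py; python3 - <<'E'
from h import *
plan([.4235,-.081,-.005],2.8)
E
```

```text
time_s: 34.0
position: [0.4232, -0.0779, 0.1004]
tool_rot: [[-0.051, 0.999, -0.002], [0.999, 0.051, 0.003], [0.003, -0.002, -1.0]]
ft_force: [0.7, -0.8, 0.4]
grip_width: 0.085
w [303. 269.] 8068 0.0846 [ 0.4662 -0.1277] 0.0616 [ 0.4657 -0.128   0.0837]
t 34.05 pos [ 0.4237 -0.0781  0.1014] yaw 2.95 q [-2.630e+01  1.620e+01  1.009e+02  1.000e-01  6.300e+01 -2.940e+01] F [0.8 0.2 0.1] w 0.0847
turn units (tool now) [-0.004 -0.018  0.018]
shift now axes [-0.063 -0.007  2.128]  shift after turn [-0.057 -0.008  2.129]
```

```bash
python3 - <<'E'
from h import *
grab('wrist','w16.png'); w=grab('top','t16.png')
E
python3 jars.py
```

```text
jar [231.4 132.4] [ 20  22 346] [0.6602 0.0501 0.1243] [0.6598 0.0492 0.125 ]
jar [206.9 134.1] [ 21  21 348] [0.6552 0.1187 0.1243] [0.6549 0.1189 0.125 ]
```

View pics/w16.png

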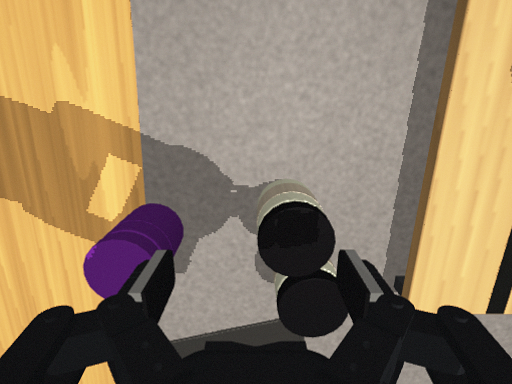

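Jar 3 has been knocked aside: it now sits at pixel (295,239), close to jar 4 at (312,303). I'll measure both again.

```bash
python3 - <<'E'
from h import *
w=grab('wrist');f=w['frame']
C=cloud(w)
m=((C[...,2]>0.08)&(C[...,2]<0.09)&(f.max(2)<75)).astype(np.uint8)
P=C[m>0][:,:2]
d=np.linalg.norm(P[:,None]-np.array([[.45,-.1],[.475,-.157]]),axis=2)
ptsU=np.argwhere(m)
cs=[]
from scipy.cluster.vq import kmeans2
c,l=kmeans2(P,np.array([onz(w,295,239,.085)[:2],onz(w,312,303,.085)[:2]]),minit='matrix')
for i in(0,1):
    q=P[l==i];print(c[i].round(4),np.round(cv2.minEnclosingCircle(np.float32(q))[0],4),round(cv2.minEnclosingCircle(np.float32(q))[1],4),((q.min(0)+q.max(0))/2).round(4),q.min(0).round(4),q.max(0).round(4))
plan([.4235,-.081,.1],2.8)
E
```

```text
[ 0.454  -0.0966] [ 0.3939 -0.1023] 0.0914 [ 0.3939 -0.1057] [ 0.3028 -0.1432] [ 0.4851 -0.0683]
[ 0.4745 -0.1555] [ 0.4752 -0.1559] 0.0321 [ 0.4756 -0.1557] [ 0.4465 -0.1872] [ 0.5047 -0.1242]
t 34.25 pos [ 0.4243 -0.0787  0.1025] yaw 2.94 q [-2.640e+01  1.600e+01  1.009e+02  1.000e-01  6.300e+01 -2.940e+01] F [0.4 0.2 0.5] w 0.0846
turn units (tool now) [ 0.016 -0.006  0.018]
shift now axes [-0.044 -0.018  0.05 ]  shift after turn [-0.044 -0.018  0.05 ]
```

```bash
python3 -m pendant '[85,-0.2,0.3,0,0,0,0,85,-0.22,0.32,0,0,0,0,85,0,0,0,0,0,0,85,0,0,0,0,0,0]'; cat > w2.py <<'E'
from h import *
from scipy.cluster.vq import kmeans2
import sys
a,b=[list(map(float,s.split(','))) for s in sys.argv[1:3]]
w=grab('wrist',sys.argv[3]);f=w['frame'];C=cloud(w)
m=(C[...,2]>0.081)&(C[...,2]<0.089)&(f.max(2)<75)&(np.hypot(C[...,0]-a[0],C[...,1]-a[1])<.13)
P=C[m][:,:2];d=np.linalg.norm(P-np.array(a),axis=1)<np.linalg.norm(P-np.array(b),axis=1)
for q in(P[d],P[~d]):
    q=q[np.linalg.norm(q-np.median(q,0),axis=1)<.036]
    print(np.round(cv2.minEnclosingCircle(np.float32(q))[0],4),round(cv2.minEnclosingCircle(np.float32(q))[1],4),((q.min(0)+q.max(0))/2).round(4),np.median(q,0).round(4))
E
python3 w2.py .455,-.098 .475,-.157 w17.png; python3 - <<'E'
from h import *
plan([.455,-.098,-.005],2.8)
E
```

```text
time_s: 34.65
position: [0.4555, -0.098, 0.1019]
tool_rot: [[-0.051, 0.999, 0.001], [0.999, 0.051, 0.002], [0.002, 0.001, -1.0]]
ft_force: [0.2, 0.8, -0.0]
grip_width: 0.0849
[ 0.4562 -0.0982] 0.0301 [ 0.4561 -0.0983] [ 0.456  -0.0964]
[ 0.4765 -0.1575] 0.0302 [ 0.4758 -0.1574] [ 0.4756 -0.1553]
t 34.7 pos [ 0.4551 -0.0978  0.1019] yaw 2.92 q [-26.8  19.2  95.9   0.1  64.9 -29.8] F [ 0.4  0.3 -0.6] w 0.0847
turn units (tool now) [ 0.004 -0.013  0.014]
shift now axes [-0.008 -0.004  2.138]  shift after turn [-0.004 -0.003  2.138]
```

View pics/w17.png

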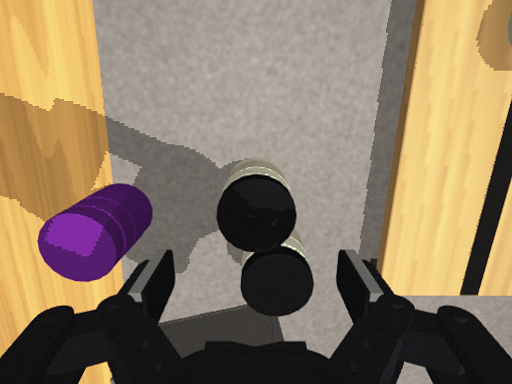

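```bash
python3 -m pendant '[85,0,0.02,0.2,0,0,0, 85,0,0,0.5,0,0,0, 85,0,0,0.6,0,0,0, 85,0,0,0.5,0,0,0, 85,0,0,0.25,0,0,0, 85,0,0,0.06,0,0,0, 85,0,0,0,0,0,0, 50,0,0,0,0,0,0, 50,0,0,0,0,0,0, 50,0,0,0,0,0,0, 50,0,0,0,0,0,0,50,0,0,0,0,0,0]' 40;  python3 - <<'E'
from h import *
plan([.6645,-.0180,.1],2.8)
E
```

```text
time_s: 35.9
position: [0.4571, -0.0982, -0.0028]
tool_rot: [[-0.051, 0.999, 0.002], [0.999, 0.051, 0.001], [0.001, 0.002, -1.0]]
ft_force: [-1.0, 1.0, 5.6]
grip_width: 0.0591
t 35.9 pos [ 0.4571 -0.0982 -0.0028] yaw 2.9 q [-2.670e+01  2.880e+01  1.029e+02  1.000e-01  4.820e+01 -2.970e+01] F [-1.   1.   5.6] w 0.0591
turn units (tool now) [ 0.015 -0.006  0.013]
shift now axes [ 1.394  4.228 -2.047]  shift after turn [ 1.4    4.222 -2.057]
```

```bash
python3 -m pendant '[50,0,0,-0.3,0,0,0, 50,0,0,-0.6,0,0,0, 50,0,0,-0.8,0,0,0, 50,0,0,-0.8,0,0,0, 50,0,0.2,-0.8,0,0,0, 50,0.1,0.5,-0.2,0,0,0, 50,0.2,0.7,0,0,0,0, 50,0.3,0.7,0,0,0,0, 50,0.3,0.7,0,0,0,0, 50,0.3,0.7,0,0,0,0, 50,0.1,0.5,0,0,0,0,50,0.1,0.2,0,0,0,0]' 40; python3 -m pendant '[50,0,0,0,0,0,0,50,0,0,0,0,0,0]'; python3 - <<'E'
from h import *
plan([.6645,-.0180,.038],2.8)
E
python3 wj.py
```

```text
time_s: 37.1
position: [0.6642, -0.017, 0.1708]
tool_rot: [[-0.052, 0.999, 0.0], [0.999, 0.052, 0.002], [0.002, 0.001, -1.0]]
ft_force: [-0.9, 0.3, -0.9]
grip_width: 0.0594
time_s: 37.3
position: [0.6623, -0.0179, 0.1714]
tool_rot: [[-0.051, 0.999, 0.0], [0.999, 0.051, 0.002], [0.002, 0.0, -1.0]]
ft_force: [0.5, -0.4, -1.4]
grip_width: 0.0591
t 37.3 pos [ 0.6623 -0.0179  0.1714] yaw 2.91 q [-11.8  34.3  56.6   0.1  89.  -14.7] F [ 0.5 -0.4 -1.4] w 0.0591
turn units (tool now) [ 0.001 -0.011  0.013]
shift now axes [-0.008  0.044  2.669]  shift after turn [-0.004  0.045  2.669]
w [259.  26.] 4297 0.1247 [0.6582 0.1206] 0.0293 [0.6581 0.1104 0.1244]
w [261. 116.] 4757 0.1247 [0.6629 0.0514] 0.0297 [0.663  0.0515 0.1245]
w [ 78. 291.] 1317 0.0846 [ 0.4756 -0.1565] 0.0303 [ 0.4743 -0.1538  0.0837]
```

```bash
python3 -m pendant '[50,0,0.04,0.2,0,0,0, 50,0,0,0.5,0,0,0, 50,0,0,0.6,0,0,0, 50,0,0,0.6,0,0,0, 50,0,0,0.4,0,0,0, 50,0,0,0.2,0,0,0, 50,0,0,0.06,0,0,0, 50,0,0,0,0,0,0]';python3 - <<'E'
from h import *
plan([.6645,-.018,.038],2.8)
E
```

```text
time_s: 38.15
position: [0.6651, -0.0177, 0.0441]
tool_rot: [[-0.05, 0.999, 0.002], [0.999, 0.05, 0.001], [0.001, 0.002, -1.0]]
ft_force: [-0.2, 0.4, -1.3]
grip_width: 0.0592
t 38.15 pos [ 0.6651 -0.0177  0.0441] yaw 2.89 q [-11.7  40.5  66.5   0.1  72.9 -14.7] F [-0.2  0.4 -1.3] w 0.0592
turn units (tool now) [ 0.011 -0.009  0.011]
shift now axes [-0.005 -0.013  0.121]  shift after turn [-0.004 -0.012  0.121]
```

```bash
python3 -m pendant '[50,0,-0.01,0.06,0,0,0, 50,0,0,0.04,0,0,0, 50,0,0,0,0,0,0,50,0,0,0,0,0,0]';
```

```text
time_s: 38.55
position: [0.6645, -0.0176, 0.0388]
tool_rot: [[-0.051, 0.999, 0.001], [0.999, 0.051, 0.001], [0.001, 0.001, -1.0]]
ft_force: [0.4, -0.1, -1.1]
grip_width: 0.0592
```

```bash
python3 -m pendant '[50,0,0,0.03,0,0,0, 50,0,0,0,0,0,0, 63,0,0,0,0,0,0, 70,0,0,0,0,0,0, 85,0,0,0,0,0,0, 85,0,0,0,0,0,0, 85,0,0,-0.3,0,0,0, 85,0,0,-0.6,0,0,0, 85,0,0,-0.8,0,0,0, 85,0,0,-0.5,0,0,0, 85,-0.3,-0.5,0,0,0,0, 85,-0.4,-0.7,0,0,0,0]';python3 wj.py; python3 -m pendant '[85,-0.5,-0.8,0,0,0,0,85,-0.5,-0.7,0,0,0,0,85,-0.4,-0.6,0,0,0,0,85,-0.3,-0.3,0,0,0,0,85,0,0,0,0,0,0,85,0,0,0,0,0,0]'; python3 - <<'E'
from jars import *
plan([.476,-.157,.1],2.8)
E
```

```text
time_s: 39.75
position: [0.6064, -0.0556, 0.1474]
tool_rot: [[-0.052, 0.999, 0.003], [0.999, 0.052, 0.001], [0.001, 0.003, -1.0]]
ft_force: [0.2, -0.6, -0.9]
grip_width: 0.0846
w [350.  62.] 7422 0.1246 [0.6631 0.051 ] 0.0299 [0.6631 0.0512 0.1239]
w [337. 166.] 5311 0.1246 [ 0.664  -0.0178] 0.0298 [ 0.664  -0.0175  0.1238]
w [111. 276.] 1366 0.0846 [ 0.4724 -0.1536] 0.0297 [ 0.47   -0.1516  0.0837]
time_s: 40.4
position: [0.4909, -0.1468, 0.147]
tool_rot: [[-0.05, 0.999, 0.001], [0.999, 0.05, 0.002], [0.001, 0.001, -1.0]]
ft_force: [-0.0, 0.4, 0.4]
grip_width: 0.0848
jar [231.4 132.5] [ 20  22 346] [0.6597 0.0501 0.1244] [0.6596 0.0492 0.125 ]
jar [255.4 132.2] [ 21  21 350] [ 0.6608 -0.018   0.1238] [ 0.6606 -0.019   0.125 ]
jar [206.8 134. ] [ 21  21 348] [0.655  0.119  0.1245] [0.655 0.119 0.125]
t 40.45 pos [ 0.4912 -0.1464  0.1469] yaw 2.91 q [-29.9  20.5  85.    0.1  74.5 -32.9] F [0.3 0.8 0.3] w 0.0848
turn units (tool now) [ 0.01  -0.011  0.013]
shift now axes [-0.198 -0.315  0.936]  shift after turn [-0.197 -0.313  0.937]
```

Three jars are in the row, at y = 0.119, 0.050 and -0.018. Next is jar 4.

```bash
python3 -m pendant '[85,-0.1,-0.15,0.2,0,0,0,85,-0.1,-0.16,0.4,0,0,0,85,0,0,0.3,0,0,0,85,0,0,0,0,0,0]'; python3 wj.py; python3 - <<'E'
from h import *
plan([.476,-.157,-.004],2.8)
E
```

```text
time_s: 40.85
position: [0.4754, -0.1563, 0.1001]
tool_rot: [[-0.052, 0.999, -0.002], [0.999, 0.052, 0.004], [0.004, -0.002, -1.0]]
ft_force: [-0.3, 0.0, -0.8]
grip_width: 0.0851
w [256. 216.] 4839 0.0846 [ 0.4758 -0.1577] 0.0301 [ 0.4759 -0.1578  0.0837]
t 40.9 pos [ 0.476  -0.1566  0.1013] yaw 2.96 q [-31.8  22.4  90.6   0.1  67.1 -34.8] F [-0.2  0.3  0.1] w 0.0853
turn units (tool now) [-0.002 -0.018  0.02 ]
shift now axes [-0.013 -0.     2.105]  shift after turn [-8.000e-03 -1.000e-03  2.105e+00]
```

```bash
python3 -m pendant '[85,-0.015,0,0.2,0,0,0, 85,0,0,0.5,0,0,0, 85,0,0,0.6,0,0,0, 85,0,0,0.5,0,0,0, 85,0,0,0.24,0,0,0, 85,0,0,0.06,0,0,0, 85,0,0,0,0,0,0, 50,0,0,0,0,0,0, 50,0,0,0,0,0,0, 50,0,0,0,0,0,0, 50,0,0,0,0,0,0,50,0,0,0,0,0,0]' 40;  python3 -m pendant '[50,0,0,-0.3,0,0,0, 50,0,0,-0.6,0,0,0, 50,0,0,-0.8,0,0,0, 50,0,0,-0.8,0,0,0, 50,0,0,-0.8,0,0,0,50,0,0,-0.2,0,0,0,50,0,0,0,0,0,0]';  python3 - <<'E'
from h import *
plan([.668,-.0872,.1],2.8)
E
```

```text
time_s: 42.1
position: [0.4764, -0.1582, -0.0023]
tool_rot: [[-0.051, 0.999, 0.003], [0.999, 0.051, 0.001], [0.0, 0.003, -1.0]]
ft_force: [0.5, 1.1, 5.9]
grip_width: 0.0592
time_s: 42.8
position: [0.4761, -0.1584, 0.1729]
tool_rot: [[-0.051, 0.999, 0.004], [0.999, 0.051, -0.0], [-0.0, 0.003, -1.0]]
ft_force: [0.7, -0.3, -2.1]
grip_width: 0.0594
t 42.8 pos [ 0.4761 -0.1584  0.1729] yaw 2.9 q [-32.   18.   84.2   0.1  77.6 -34.9] F [ 0.7 -0.3 -2.1] w 0.0594
turn units (tool now) [0.025 0.002 0.013]
shift now axes [1.228 3.901 1.472]  shift after turn [1.235 3.903 1.458]
```

```bash
python3 -m pendant '[50,0.1,0.3,0,0,0,0, 50,0.2,0.6,0,0,0,0, 50,0.25,0.7,0,0,0,0, 50,0.25,0.7,0,0,0,0, 50,0.2,0.7,0,0,0,0, 50,0.1,0.5,0,0,0,0,50,0.05,0.3,0,0,0,0,50,0.05,0.1,0,0,0,0,50,0,0,0,0,0,0,50,0,0,0,0,0,0]' 40; python3 - <<'E'
from h import *
plan([.668,-.0872,.038],2.8)
E
python3 wj.py
```

```text
time_s: 43.8
position: [0.6665, -0.0886, 0.1712]
tool_rot: [[-0.05, 0.999, -0.001], [0.999, 0.05, 0.002], [0.002, -0.001, -1.0]]
ft_force: [-0.6, -0.8, -1.0]
grip_width: 0.0593
t 43.8 pos [ 0.6665 -0.0886  0.1712] yaw 2.89 q [-17.7  35.5  54.6   0.1  90.1 -20.6] F [-0.6 -0.8 -1. ] w 0.0593
turn units (tool now) [-0.006 -0.014  0.011]
shift now axes [0.02  0.033 2.663]  shift after turn [0.026 0.03  2.663]
w [260.  26.] 4238 0.1247 [0.6631 0.0505] 0.0296 [0.663  0.0401 0.1242]
w [257. 114.] 4802 0.1247 [ 0.664  -0.0178] 0.0299 [ 0.6644 -0.0178  0.1247]
```

```bash
python3 -m pendant '[50,0.02,0.02,0.2,0,0,0, 50,0,0,0.5,0,0,0, 50,0,0,0.6,0,0,0, 50,0,0,0.6,0,0,0, 50,0,0,0.4,0,0,0, 50,0,0,0.2,0,0,0, 50,0,0,0.1,0,0,0,50,0,0,0,0,0,0, 50,0,0,0,0,0,0]';python3 - <<'E'
from h import *
plan([.668,-.0872,.038],2.8)
E
```

```text
time_s: 44.75
position: [0.669, -0.0874, 0.0431]
tool_rot: [[-0.051, 0.999, 0.003], [0.999, 0.051, 0.001], [0.001, 0.003, -1.0]]
ft_force: [0.7, 0.8, -1.5]
grip_width: 0.0591
t 44.75 pos [ 0.669  -0.0874  0.0431] yaw 2.9 q [-17.5  41.4  64.7   0.1  73.7 -20.4] F [ 0.7  0.8 -1.5] w 0.0591
turn units (tool now) [ 0.02  -0.006  0.012]
shift now axes [ 0.004 -0.02   0.102]  shift after turn [ 0.004 -0.02   0.102]
```

```bash
python3 -m pendant '[50,0,-0.02,0.05,0,0,0, 50,0,0,0.04,0,0,0, 50,0,0,0,0,0,0,50,0,0,0.02,0,0,0,50,0,0,0,0,0,0]'; python3 -m pendant '[63,0,0,0,0,0,0, 70,0,0,0,0,0,0, 85,0,0,0,0,0,0, 85,0,0,0,0,0,0, 85,0,0,-0.3,0,0,0, 85,0,0,-0.6,0,0,0, 85,0,0,-0.8,0,0,0, 85,0,0,-0.5,0,0,0,85,0,0,-0.5,0,0,0,85,0,0,0,0,0,0,85,0,0,0,0,0,0]'; python3 wj.py
```

```text
time_s: 45.25
position: [0.6676, -0.0872, 0.0378]
tool_rot: [[-0.051, 0.999, 0.002], [0.999, 0.051, 0.001], [0.001, 0.002, -1.0]]
ft_force: [-2.5, 0.8, 7.1]
grip_width: 0.059
time_s: 46.35
position: [0.6673, -0.0874, 0.1711]
tool_rot: [[-0.051, 0.999, 0.001], [0.999, 0.051, 0.002], [0.002, 0.001, -1.0]]
ft_force: [-0.0, -0.0, -0.4]
grip_width: 0.0851
w [259.  27.] 4384 0.1247 [0.6631 0.0503] 0.0294 [0.6631 0.0407 0.124 ]
w [256. 115.] 4821 0.1247 [ 0.6646 -0.0178] 0.0297 [ 0.6643 -0.0179  0.1248]
w [255. 200.] 3784 0.1246 [ 0.6677 -0.0867] 0.0298 [ 0.6674 -0.0867  0.1237]
```

```bash
python3 -m pendant '[85,0,-0.3,-0.4,0,0,0, 85,0,-0.6,-0.5,0,0,0, 85,0,-0.8,0,0,0,0, 85,0,-0.8,0,0,0,0, 85,0,-0.8,0,0,0,0, 85,0,-0.8,0,0,0,0, 85,0,-0.6,0,0,0,0,85,0,-0.3,0,0,0,0,85,0,0,0,0,0,0,85,0,0,0,0,0,0]'; python3 jars.py; python3 - <<'E'
from h import *
a=grab('top','t20.png');b=grab('scene','s20.png');grab('wrist','w20.png')
a=cv2.imread('pics/s20.png');cv2.imwrite('pics/s20.png',cv2.resize(a[110:310,110:370],None,fx=3,fy=3))
E
```

```text
time_s: 47.4
position: [0.4178, -0.1002, 0.2157]
tool_rot: [[-0.05, 0.999, 0.0], [0.999, 0.05, 0.002], [0.002, 0.0, -1.0]]
ft_force: [0.0, -0.4, 0.2]
grip_width: 0.0849
jar [279.6 131.1] [ 20  21 343] [ 0.665  -0.0889  0.1242] [ 0.6643 -0.088   0.125 ]
jar [231.4 132.4] [ 20  22 344] [0.6604 0.05   0.1244] [0.66   0.0493 0.125 ]
jar [255.4 132.2] [ 21  21 351] [ 0.6608 -0.018   0.1243] [ 0.6607 -0.0189  0.125 ]
jar [206.8 134.1] [ 21  21 350] [0.655  0.1189 0.1242] [0.6549 0.119  0.125 ]
```

View pics/t20.png

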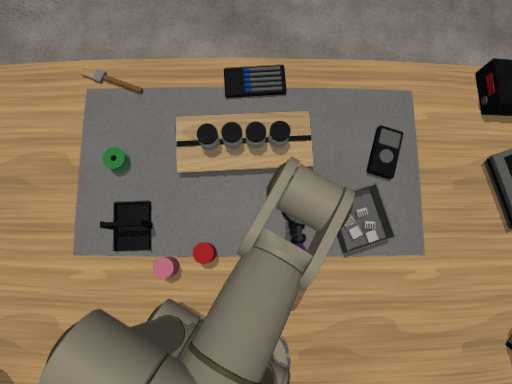

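View pics/s20.png

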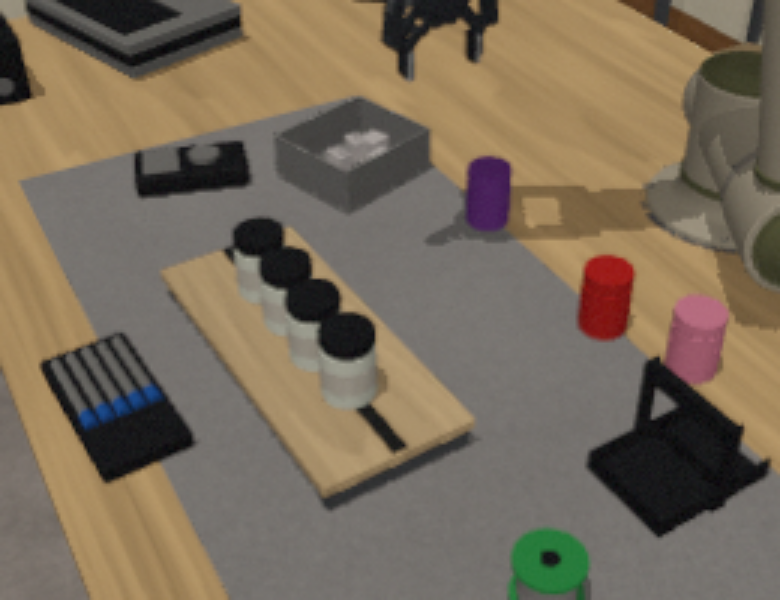

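View pics/w20.png

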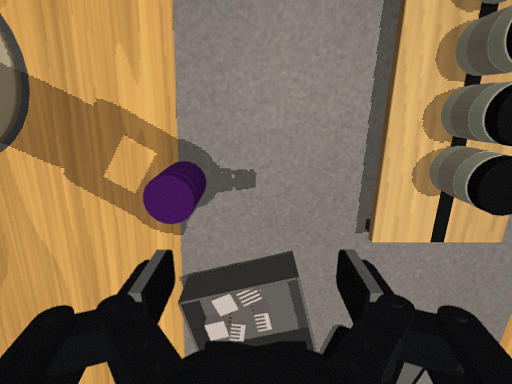

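All checks look good: five sinks in the bin, the tray empty and flat, and four jars upright in the row on the tape. The bystanders have not moved. Handing in.

```bash
python3 -c "
from rig import *
close_job()"
```

```text
the job is handed in; nothing more can be done
```

The job is done and handed in, at about 47.5 s of the 210 s allowed. All five heat sinks are in the bin, and the four jars stand in a row on the tape.

- **Tray:** I lifted it by the handle and tipped it over the bin to about 52°. I then set it back flat where it had been. The last pictures show it empty with all five sinks in the bin; none missed.
- **Jars:** All four stand upright on the shelf tape, about 68–70 mm apart, so the gaps are about 8–10 mm. The row's centre along the tape is y ≈ 0.015–0.017, against the shelf centre at 0.0165. The two cameras disagree slightly: the wrist camera puts the jars within about 2 mm of the tape's centre line, the top camera up to 4 mm off to one side.
- **Left alone:** The spool, the multimeter and the red, pink and purple look-alikes look unmoved in the last pictures.

Three things went wrong along the way, and I corrected each:
- **Gripper offset:** The first grasp closed above the handle, because the real fingertips sit about 40 mm behind the reported tool point. I allowed for that from then on.
- **Pushed jar:** The second jar, carried too low, pushed the first one about 7 mm off line without tipping it. I picked the first jar up again and set it back on the tape.
- **Knocked jar:** One jar was knocked a few centimetres aside on the bench before I reached it, so I measured its position again before grasping it.

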